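Hang the spice rack and load its jars

ROBOT

A 6-joint arm with a two-finger parallel gripper is mounted at the origin on the work surface. World frame = base frame: x ahead of the robot, y to its left, z up, the work surface at z = 0. Lengths are in m, angles in rad, forces in N, time in s.
With the tool pointing down it reaches from about 0.425 to 0.925 m from the base axis. Payload 12.5 kg.
Tool frame: the origin (TCP) lies between the finger pads; the fingertips stand 19 mm ahead of it and the grasp point (between the pads) is the TCP; z points along the fingers, y is the line along which they close (so a half turn about z gives the same grasp; the last joint's range is limited). The gripper opens to 85 mm and grips with 20 to 120 N. Pads are 22 mm wide; open, the fingers measure 114 mm over their backs; the gripper's body (76 mm by 85 mm) begins 54 mm behind the grasp point. The pads swing forward as they close: fully open they stand 13 mm farther back than shut.
Start: joints at [-1.416, 0.491, 1.559, -0, 1.092, -0.106], TCP at [0.161, -0.604, 0.25] pointing down, gripper open.
Joint ranges: [-3.1, 3.1], [-0.84, 2.19], [0.05, 2.79], [-1.13, 4.28], [0.06, 2.93], [-2.69, 2.69]. Speed limits (rad/s): [2.22, 2.22, 2.79, 3.14, 3.14, 3.14].

INTERFACE

Orientations are given as a rotation vector (axis times angle).
In Python, from cell import manip gives the robot as it stands. The module is installed in compiled form; this text tells all that it offers.
- The arm moves only by the tool carry_out, never from a script. Its argument "targets" is a list of rows, each a list of 7 numbers: the shift along the tool's x, y, z in mm, then the turn, a rotation vector about the tool's x, y, z in rad, then the opening in per cent of the stroke, from 0 (shut) to 100 (fully open). A call has 1 to 5 rows; each row shifts and turns the commanded pose from where the row before left it, along the tool's axes as they then stand; what a row does not reach is not made up. A row lasts 1/12 s, in which the tool goes at most 41.7 mm and 7.16 degrees, less where a joint would pass 70% of its speed; a pose out of reach is approached as far as the arm can. A call is refused whole if a number of a shift passes 41.7 or a number of a turn 0.125, either way. A call with a gripper value outside its range is refused whole. The fingers move at their own pace and stop on an object; the grip force is fixed at half the most. Time passes only in rows, so rows that do not move let the fingers close. It gives the time, the measured TCP pose, the force, the opening and the grip force at its end, in the units of the state.
- manip.read_state(): the state, without advancing time (a new reading comes with each control period).
- manip.capture(name): name is "scene" or "top" or "wrist"; returns the picture (400x640x3 uint8, red, green, blue); there is no depth.
- manip.get_calibration(name): a dict with "K" (3x3 intrinsics, pixels), "dist_coeffs" ([k1, k2, p1, p2, k3] as OpenCV has them; the pictures are not rectified), "position" and "orientation" of the camera in the world. Camera axes: x right, y down, z forward; pixel columns grow to the right and rows downward; lengths in m; the calibration is good to about 2 mm. A picture is of the moment at which its call begins: read the wrist's pose just before it. get_calibration takes no time and is no camera call; for the wrist camera it gives the pose at the moment of the call.
- manip.finish_job(): hands the job in; it is judged then, once.
Trained networks look in the newest picture that a camera, given by its name, has taken for a name from the list of things; names that differ only in an ending like _2 or _b are one class to them, and where a whole thing is asked for, a point or a joint stands for the part that bears it (a point fixed in the world has none). Each returns a list of dicts, best first, with "conf" (0 to 1); they miss things now and then, are a little off and sometimes report something else, mostly with a low value. They report only what shows in the picture. A call takes as long as a camera call. They do not tell look-alikes from the thing itself.
- manip.silhouettes(name, camera): "pixels" (400x640 bool, what is visible of it) and "location" ([column, row] in pixels, amid what is visible of it).
- manip.place_of(name, camera): "location" ([column, row] in pixels: a listed point, or the origin of a listed thing).
The state is a dict: "clock": time; "q": joint angles; "qd": joint speeds; "joint_torque": joint torques, N m; "ee_pos": TCP position; "tool_rot": TCP orientation; "force": force on the tool from outside, world axes, zero at the start; "ft_torque": the same for the moment, N m; "gripper_width": finger opening in m; "gripper_force": force on a finger pad.
Only numpy, scipy, OpenCV 4.12 (cv2) and the standard library are available. Lean on these libraries where they do the work, as an engineer would, in place of code of your own. Each camera call takes 0.05 s, during which the arm holds its last target. There are 200 camera calls.

TASK

Hang the green spice rack in the upper groove of the slatted panel: tip the rack so that its hook goes into the groove, then swing it down until its back plate lies flat on the panel and the hook sits fully home, and let go of it. Then stand the two spice jars from the board in its two pockets, one jar to a pocket, either way round. Leave the oil bottle, the mug and the bowl where they are.

Things in the scene. Friction and masses are not known exactly. Their poses are not given: they have to be found in the camera images.
- panel: White slatted panel with pale wooden edges, fixed on the counter, 328 wide, 36 thick, 201 high; a 12 high foot runs 100 out behind it. Origin at the foot of its front face, middle of its width; the front faces the robot. x points level into the panel, y along the groove (left as the robot looks at it), z up. Its lower groove (40 to 60 below the upper one) is 5 deep and not for use.
- panel_groove (a point): Front face, lower edge of the upper groove, middle of its width, 155 above the counter; panel's axes. Mouth 20 high (z 0 to 20) through a slat 5 thick; behind it a channel 22 deep (x 5 to 27), its floor at z 0, rising behind the upper slat (z 20 to 46) and open at the top. The groove is 300 long, shut at both ends.
- rack: Loose green spice rack, 84 deep, 178 wide, about 0.32 kg, standing upright on the counter. Origin on its underside, below the handle. x points to its back (to go against the panel), y left, z up. Base x -40 to 44. Back plate: back face x 44, 4 thick, 178 wide up to z 34, 70 wide up to z 110. Two square pockets on the base, 46 inside, walls 4, rim z 34, open above.
- rack_handle (a point): Place to pinch the rack: on its black upright fin, 10 thick (in y), in the middle of the rack, from x -30 to 40 and up to z 100 of the rack; this point is at x -10, z 80. Pinch it across y, the fingers leaning in its x-z plane as you like: if their tips lean forward to the panel at the pinch (say 20 or 40 degrees), the hand leans back less while the rack is tipped (20 degrees or not at all).
- rack_hook (a point): On the back face of the rack's back plate (x 44, z 106 of the rack) at the underside of the steel hook, 60 wide; rack's axes. The hook's tongue, 4 thick, goes 11 back from here; its toe rises from the tongue's end (7 to 11 behind). Hung fully home this point coincides with point panel_groove (2 play in x, any y): the tongue rests on the mouth's lower edge, the toe stands behind the upper slat.
- rack_toe (a point): Top of the hook's toe (4 thick, 60 wide), 9 behind and 26 above point rack_hook; rack's axes. The toe is taller than the groove's mouth: it enters only with the rack tipped about 40 degrees, top leaning to the panel and bottom swung out to the robot. Slide it in and up (about 10 up per 10 in) until most of it is inside, then turn the rack level by and by, and lower it.
- rack_pocket_left (a point): Centre of the inner floor of the rack's left (y +62) pocket, at x -13, z 4 of the rack; 46 x 46 inside, 30 deep. Axes as the rack's.
- rack_pocket_right (a point): The same for the right (y -62) pocket.
- jar_red: Loose amber spice jar with a red lid, upright on the wooden board, diameter 36 (lid 37), 86 high, lid from 66 up, 0.12 kg. Origin at the centre of its underside, z up. Hold it by its upper 35, so that the fingers stay above the pocket's rim.
- jar_yellow: The same with a yellow lid.
- board: Pale wooden board fixed on the counter, 110 x 190, 8 thick, on which the jars stand 90 apart. Origin at the centre of its underside. It may lie to the left or to the right, the rack on the other side.
- oil_bottle: Bystander: green bottle, diameter 64, 200 high. Origin at the centre of its underside.
- mug: Bystander: blue mug, diameter 80, 90 high, handle at its +y. Origin at the centre of its underside.
- bowl: Bystander: white bowl, diameter 100, 42 high. Origin at the centre of its underside.
Things that resemble listed ones, but are neither listed nor needed, are in the scene too. What is shaped like the jar_red but blue or turquoise is not meant.

How it is judged:
By the outcome, as a careful person would: the job done as asked, in the order asked, and still so for the second after the job is handed in, with the robot touching nothing.
It also fails if it takes over 72 s, if anything falls off the work surface, if the arm or the gripper's body presses on something with over 40 N, if the wrist force passes 120 N, or if a joint passes its speed limit or range.

## Working session

There is one attempt and no reset: what is moved stays moved. The work goes in short steps, Python scripts to look and compute and a tool call to move; the robot and the scene stay as the last step left them, time stands still between calls to the robot, and variables do not carry over. Pictures are saved under pics/ and viewed, at most 10 in all, crops included, and the job is handed in when it is done.

Besides the shell and the picture viewer there is one more tool, called after "Call:" as name(argument=value, ...), one argument or row to a line, values as JSON. carry_out: Moves the arm, as the interface text tells. Its arguments: {"type":"object","properties":{"targets":{"type":"array","items":{"type":"array","items":{"type":"number"}}}},"required":["targets"]}

```bash
mkdir -p pics
cat > h.py <<'E'
import numpy as np, cv2
from scipy.spatial.transform import Rotation as R
from cell import manip
def cal(n):
    c=manip.get_calibration(n); o=np.array(c["orientation"],float)
    M=R.from_rotvec(o).as_matrix() if o.size==3 else (o if o.shape==(3,3) else None)
    return np.array(c["K"],float),np.array(c["dist_coeffs"],float),np.array(c["position"],float),M
def ray(n,uv,c=None):
    K,d,p,M=c or cal(n)
    u=cv2.undistortPoints(np.array([[uv]],float),K,d)[0,0]
    v=M@np.array([u[0],u[1],1]); return p,v/np.linalg.norm(v)
def onz(n,uv,z,c=None):
    p,v=ray(n,uv,c); return p+v*(z-p[2])/v[2]
def tri(rs):
    A=sum(np.eye(3)-np.outer(v,v) for p,v in rs); b=sum((np.eye(3)-np.outer(v,v))@p for p,v in rs)
    return np.linalg.solve(A,b)
def proj(n,X,c=None):
    K,d,p,M=c or cal(n)
    return cv2.projectPoints(((np.atleast_2d(X)-p)@M).reshape(-1,1,3),np.zeros(3),np.zeros(3),K,d)[0].reshape(-1,2)
def snap(n,f):
    im=manip.capture(n); cv2.imwrite("pics/"+f,im[:,:,::-1]); return im
E
python3 - <<'E'
from h import *
print(manip.get_calibration("scene"))
a=snap("scene","s0.png");b=snap("top","t0.png")
names="panel panel_groove rack rack_handle rack_hook rack_toe rack_pocket_left rack_pocket_right jar_red jar_yellow board oil_bottle mug bowl".split()
for n in names:
    D={}
    for c in("scene","top"):
        r=manip.place_of(n,c); D[c]=r
        print(n,c,[(np.round(x["location"]).astype(int).tolist(),round(x["conf"],2)) for x in r[:4]])
    if D["scene"] and D["top"]:
        print("   tri",tri([ray(c,D[c][0]["location"]) for c in D]).round(3))
s=manip.read_state(); print(s["clock"],s["ee_pos"],s["tool_rot"])
E
```

```text
{'K': array([[500.92733046,   0.        , 316.70638894],
       [  0.        , 500.92733046, 197.47902344],
       [  0.        ,   0.        ,   1.        ]]), 'dist_coeffs': array([-0.02592244,  0.        ,  0.        ,  0.        ,  0.        ]), 'position': array([1.31939067, 0.54677519, 0.97003149]), 'orientation': array([-1.10546572, -2.30059489,  1.04335464])}
panel scene [([204, 202], 0.63), ([304, 275], 0.57)]
panel top [([301, 147], 0.88)]
   tri [ 0.726 -0.057  0.234]
panel_groove scene [([310, 234], 0.6)]
panel_groove top [([295, 133], 0.8)]
   tri [0.68  0.043 0.162]
rack scene [([417, 265], 0.77)]
rack top [([238, 229], 0.84)]
   tri [ 0.451  0.219 -0.018]
rack_handle scene [([424, 235], 0.98)]
rack_handle top [([224, 231], 0.67)]
   tri [0.449 0.224 0.094]
rack_hook scene [([412, 237], 0.68), ([431, 360], 0.21)]
rack_hook top [([227, 213], 0.76)]
   tri [0.494 0.214 0.115]
rack_toe scene [([410, 236], 0.79)]
rack_toe top [([228, 206], 0.73)]
   tri [0.51  0.21  0.129]
rack_pocket_left scene [([438, 270], 0.92), ([403, 244], 0.72)]
rack_pocket_left top [([212, 233], 0.8
[... 260 characters left out ...]
77, 192], 0.61), ([420, 213], 0.49)]
   tri [ 0.414 -0.417  0.007]
jar_yellow scene [([291, 194], 0.7)]
jar_yellow top [([388, 218], 0.57)]
   tri [ 0.478 -0.194  0.022]
board scene [([278, 194], 0.55), ([423, 234], 0.49)]
board top [([402, 220], 0.58)]
   tri [ 0.474 -0.243 -0.008]
oil_bottle scene [([431, 357], 0.8)]
oil_bottle top [([173, 151], 0.66), ([388, 221], 0.47), ([400, 223], 0.34)]
   tri [ 0.677  0.392 -0.002]
mug scene [([205, 204], 0.81)]
mug top [([446, 158], 0.93)]
   tri [ 0.648 -0.371  0.   ]
bowl scene [([362, 212], 0.72)]
bowl top [([315, 256], 0.92)]
   tri [ 0.38   0.    -0.006]
1.5 [ 0.16117426 -0.60386784  0.25030717] [ 3.11486068e+00  4.08517260e-01 -1.15355517e-05]
```

View pics/s0.png

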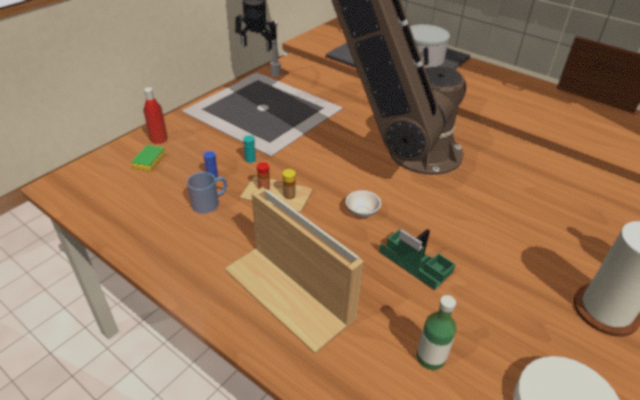

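View pics/t0.png

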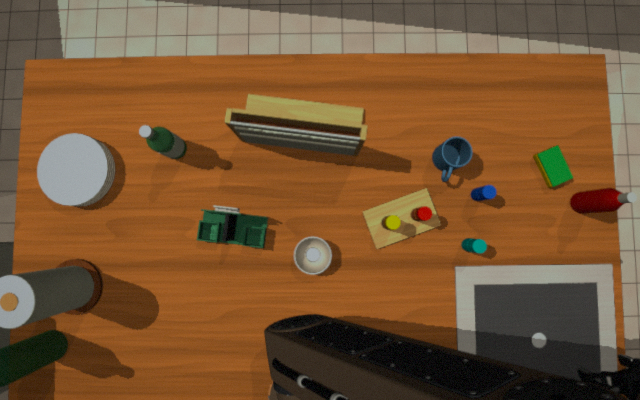

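The jars meant are red (top 424,213 / scene 263,178) and yellow (392,222 / 290,185). The look-alikes are the turquoise (475,246) and blue (484,193) cylinders, and a red bottle (595,202). The rack is at top (235,228), the panel at (297,130), and there is a green lookalike item at (35,360).

```bash
cat >> h.py <<'E'
def tool(yaw,lean):
    "tool axes: x fwd at yaw, z down with tips leaning fwd by lean (rad)"
    x=np.array([np.cos(yaw),np.sin(yaw),0]);z=np.array([0,0,-1.]);y=np.cross(z,x)
    return R.from_matrix(np.c_[x,y,z])*R.from_rotvec([0,lean,0])
def plan(wps,grip,dmax=40,amax=.118,p=None,r=None):
    s=manip.read_state(); p=np.array(s["ee_pos"]) if p is None else np.array(p); r=R.from_rotvec(s["tool_rot"]) if r is None else r
    for P,Q in wps:
        P=np.array(P); d=1000*r.inv().apply(P-p); t=(r.inv()*Q).as_rotvec()
        n=int(max(np.ceil(np.linalg.norm(d)/dmax),np.ceil(np.linalg.norm(t)/amax),1))
        st=(r.inv()*Q).as_rotvec()/n
        for i in range(n):
            dd=1000*r.inv().apply((P-p)/(n-i)); print([round(float(x),1) for x in dd]+[round(float(x),4) for x in st]+[grip])
            p=p+r.apply(np.round(dd,1))/1000; r=r*R.from_rotvec(np.round(st,4))
        print("--",p.round(3))
E
python3 - <<'E'
from h import *
s=manip.read_state(); K,d,p,M=cal("wrist"); r=R.from_rotvec(s["tool_rot"])
print(K[0,0],r.inv().apply(p-s["ee_pos"]),r.inv().as_matrix()@M)
plan([([.46,-.25,.40],tool(0,0)),([.45,.10,.42],tool(-.05,0.2))],100)
E
```

```text
295.6637182868298 [ 0.08507069  0.00038259 -0.12242918] [[-1.08229067e-03 -9.45616707e-01 -3.25281220e-01]
 [ 9.99998694e-01 -1.41378502e-03  7.82736504e-04]
 [-1.20004643e-03 -3.25279948e-01  9.45617003e-01]]
[29.2, -20.4, -11.5, 0.0, 0.0, 0.0201, 100]
[28.8, -21.0, -11.5, 0.0, 0.0, 0.0201, 100]
[28.4, -21.5, -11.5, 0.0, 0.0, 0.0201, 100]
[28.0, -22.1, -11.5, 0.0, 0.0, 0.0201, 100]
[27.5, -22.6, -11.5, 0.0, 0.0, 0.0201, 100]
[27.0, -23.2, -11.5, 0.0, 0.0, 0.0201, 100]
[26.6, -23.7, -11.5, 0.0, 0.0, 0.0201, 100]
[26.1, -24.3, -11.5, 0.0, 0.0, 0.0201, 100]
[25.6, -24.8, -11.5, 0.0, 0.0, 0.0201, 100]
[25.1, -25.3, -11.6, 0.0, 0.0, 0.0201, 100]
[24.6, -25.8, -11.5, 0.0, 0.0, 0.0201, 100]
[24.0, -26.3, -11.6, 0.0, 0.0, 0.0201, 100]
[23.5, -26.7, -11.5, 0.0, 0.0, 0.0201, 100]
-- [ 0.46 -0.25  0.4 ]
[-1.1, -38.9, -2.2, -0.0005, 0.0222, 0.0055, 100]
[-1.3, -38.9, -2.3, -0.0005, 0.0222, 0.0055, 100]
[-1.5, -38.9, -2.3, -0.0005, 0.0222, 0.0055, 100]
[-1.6, -38.9, -2.4, -0.0005, 0.0222, 0.0055, 100]
[-1.8, -38.8, -2.4, -0.0005, 0.0222, 0.0055, 100]
[-1.9, -38.8, -2.5, -0.0005, 0.0222, 0.0055, 100]
[-2.1, -38.8, -2.6, -0.0005, 0.0222, 0.0055, 100]
[-2.3, -38.8, -2.6, -0.0005, 0.0222, 0.0055, 100]
[-2.4, -38.9, -2.7, -0.0005, 0.0222, 0.0055, 100]
-- [0.45 0.1  0.42]
```

Call:
carry_out(
  targets=[
    [29,-20.5,-11.5,0,0,0.02,100],
    [29,-21,-11.5,0,0,0.02,100],
    [28.5,-21.5,-11.5,0,0,0.02,100],
    [28,-22,-11.5,0,0,0.02,100],
    [27.5,-22.5,-11.5,0,0,0.02,100],
  ],
)

```text
clock: 1.92
ee_pos: [0.277, -0.4664, 0.3084]
tool_rot: [3.131, 0.25, 0.0]
force: [0.5, -0.2, 0.0]
gripper_width: 0.0852
gripper_force: 0.0
```

Call:
carry_out(
  targets=[
    [27,-23,-11.5,0,0,0.02,100],
    [26.5,-23.5,-11.5,0,0,0.02,100],
    [26,-24.5,-11.5,0,0,0.02,100],
    [25.5,-25,-11.5,0,0,0.02,100],
    [25,-25,-11.5,0,0,0.02,100],
  ],
)

```text
clock: 2.33
ee_pos: [0.3915, -0.3304, 0.3661]
tool_rot: [3.14, 0.094, 0.001]
force: [1.1, -0.3, -0.4]
gripper_width: 0.0857
gripper_force: 0.0
```

Call:
carry_out(
  targets=[
    [24.5,-26,-11.5,0,0,0.02,100],
    [24,-26,-11.5,0,0,0.02,100],
    [23.5,-27,-11.5,0,0,0.02,100],
  ],
)

```text
clock: 2.58
ee_pos: [0.4603, -0.2485, 0.4006]
tool_rot: [3.141, -0.0, 0.001]
force: [0.3, -0.1, -0.4]
gripper_width: 0.085
gripper_force: 0.0
```

Run:
```python
from h import *
import pickle
s=manip.read_state();print(s["clock"],s["ee_pos"],R.from_rotvec(s["tool_rot"]).as_matrix().round(2).tolist(),s["q"])
snap("wrist","w1.png");C=cal("wrist")
for n in ["jar_red","jar_yellow","board","panel","panel_groove"]:
    r=manip.place_of(n,"wrist")
    z={"jar_red":.008,"jar_yellow":.008,"panel_groove":.155}.get(n,0)
    print(n,[(np.round(x["location"]).astype(int).tolist(),round(x["conf"],2),onz("wrist",x["location"],z,C).round(3)) for x in r[:3]])
```

```text
2.5833 [ 0.46025151 -0.24851543  0.40062179] [[1.0, -0.0, 0.0], [-0.0, -1.0, -0.0], [0.0, 0.0, -1.0]] [-6.21367435e-01  2.18844770e-01  1.57432396e+00 -1.27755901e-04
  1.34789294e+00  9.49673965e-01]
jar_red [([439, 102], 0.75, array([ 0.541, -0.445,  0.008])), ([410, 176], 0.74, array([ 0.415, -0.409,  0.008])), ([338, 128], 0.68, array([ 0.499, -0.278,  0.008]))]
jar_yellow [([290, 142], 0.83, array([ 0.475, -0.195,  0.008])), ([394, 26], 0.24, array([ 0.652, -0.362,  0.008]))]
board [([312, 135], 0.85, array([ 0.486, -0.234,  0.   ]))]
panel [([130, 5], 0.68, array([0.682, 0.044, 0.   ]))]
panel_groove [([394, 26], 0.37, array([ 0.623, -0.328,  0.155]))]
```

Call:
carry_out(
  targets=[
    [-1,-39,-2,0,0.022,0.0055,100],
    [-1.5,-39,-2.5,0,0.022,0.0055,100],
    [-1.5,-39,-2.5,0,0.022,0.0055,100],
    [-1.5,-39,-2.5,0,0.022,0.0055,100],
    [-2,-39,-2.5,0,0.022,0.0055,100],
  ],
)

```text
clock: 3.3
ee_pos: [0.4526, -0.0546, 0.4112]
tool_rot: [-3.136, 0.047, -0.174]
force: [1.2, -0.4, -0.1]
gripper_width: 0.0852
gripper_force: 0.0
```

Call:
carry_out(
  targets=[
    [-2,-39,-2.5,0,0.022,0.0055,100],
    [-2,-39,-2.5,0,0.022,0.0055,100],
    [-2,-39,-2.5,0,0.022,0.0055,100],
    [-2.5,-39,-2.5,0,0.022,0.0055,100],
    [0,0,0,0,0,0,100],
  ],
)

```text
clock: 3.72
ee_pos: [0.448, 0.1053, 0.4207]
tool_rot: [-3.124, 0.071, -0.313]
force: [0.3, -1.5, 0.5]
gripper_width: 0.0854
gripper_force: 0.0
```

Run:
```python
from h import *
s=manip.read_state();print(s["clock"],s["ee_pos"],s["q"])
snap("wrist","w2.png");C=cal("wrist")
for n,z in dict(rack=0,rack_handle=.08,rack_hook=.106,rack_toe=.132,rack_pocket_left=.004,rack_pocket_right=.004,panel=0,panel_groove=.155).items():
    r=manip.place_of(n,"wrist")
    print(n,[(np.round(x["location"]).astype(int).tolist(),round(x["conf"],2),onz("wrist",x["location"],z,C).round(3)) for x in r[:3]])
```

```text
3.7167 [0.44801279 0.10533321 0.42074325] [ 0.09886774  0.0302486   1.75856507 -0.02454994  1.15456494  1.72297673]
rack [([255, 186], 0.7, array([0.461, 0.226, 0.   ]))]
rack_handle [([248, 198], 0.92, array([0.448, 0.22 , 0.08 ])), ([531, 157], 0.43, array([ 0.494, -0.235,  0.08 ]))]
rack_hook [([244, 168], 0.78, array([0.499, 0.216, 0.106])), ([484, 171], 0.15, array([ 0.477, -0.147,  0.106]))]
rack_toe [([244, 160], 0.73, array([0.51 , 0.208, 0.132]))]
rack_pocket_left [([226, 191], 0.76, array([0.455, 0.281, 0.004]))]
rack_pocket_right [([290, 195], 0.71, array([0.441, 0.16 , 0.004])), ([244, 167], 0.51, array([0.498, 0.243, 0.004]))]
panel [([350, 59], 0.86, array([0.68 , 0.039, 0.   ]))]
panel_groove [([359, 21], 0.69, array([0.678, 0.043, 0.155]))]
```

View pics/w2.png

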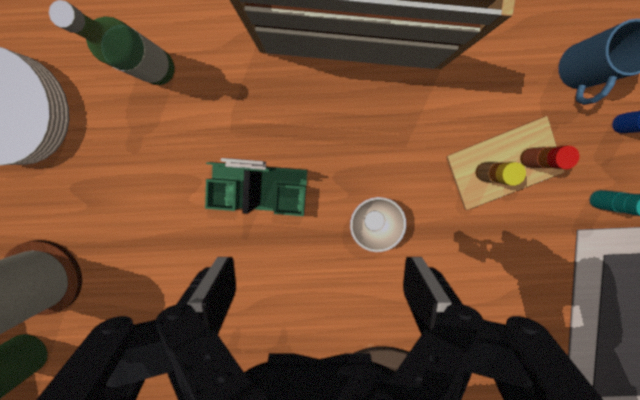

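Run:
```python
from h import *
im=cv2.imread("pics/w2.png");C=cal("wrist")
for nm,z,a,b in[("panel",0,(262,52),(440,67)),("rackfront",.034,(208,209),(305,216)),("rackback",.034,(208,162),(308,168))]:
    A,B=onz("wrist",a,z,C),onz("wrist",b,z,C);d=A-B
    print(nm,A.round(3),B.round(3),"yaw",np.arctan2(-d[0],d[1]).round(3),np.linalg.norm(d).round(3))
cv2.imwrite("pics/w2c.png",np.hstack([cv2.resize(im[0:80,230:530],None,fx=2.6,fy=2.6,interpolation=3)]))
cv2.imwrite("pics/w2c.png",np.vstack([cv2.resize(im[0:80,230:530],(750,200),interpolation=3),cv2.resize(im[150:226,160:350],(750,300),interpolation=3)]))
y=-.11;T=tool(y,.6);h=np.array([.449,.2205,.082])
plan([(h-.13*T.as_matrix()[:,2],T)],100)
```

```text
panel [0.701 0.19  0.   ] [ 0.659 -0.126  0.   ] yaw -0.133 0.319
rackfront [0.429 0.302 0.034] [0.407 0.129 0.034] yaw -0.124 0.175
rackback [0.512 0.294 0.034] [0.493 0.119 0.034] yaw -0.111 0.176
[-17.7, -17.7, 30.2, -0.0039, 0.0575, 0.0076, 100]
[-19.5, -17.6, 29.1, -0.0039, 0.0575, 0.0076, 100]
[-21.3, -17.6, 27.8, -0.0039, 0.0575, 0.0076, 100]
[-22.9, -17.5, 26.5, -0.0039, 0.0575, 0.0076, 100]
[-24.6, -17.4, 25.1, -0.0039, 0.0575, 0.0076, 100]
[-26.1, -17.4, 23.6, -0.0039, 0.0575, 0.0076, 100]
[-27.5, -17.2, 21.9, -0.0039, 0.0575, 0.0076, 100]
-- [0.376 0.229 0.189]
```

View pics/w2c.png

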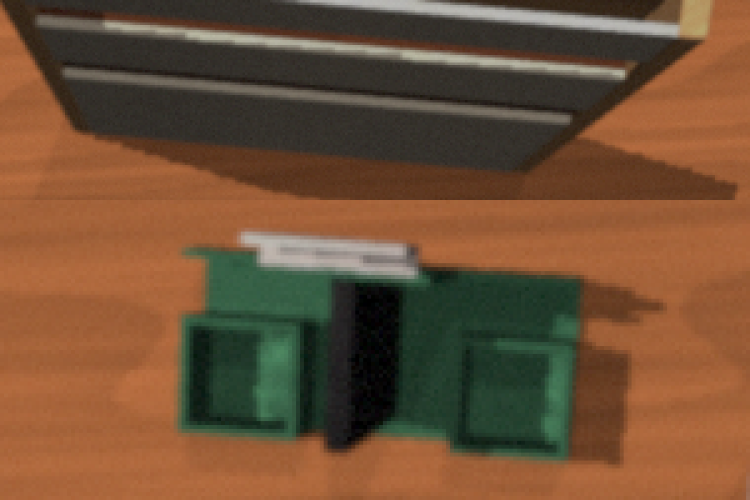

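Call:
carry_out(
  targets=[
    [-18,-17.5,30,-0.004,0.0575,0.0075,100],
    [-19.5,-17.5,29,-0.004,0.0575,0.0075,100],
    [-21.5,-17.5,28,-0.004,0.0575,0.0075,100],
    [-23,-17.5,26.5,-0.004,0.0575,0.0075,100],
    [-24.5,-17.5,25,-0.004,0.0575,0.0075,100],
  ],
)

```text
clock: 4.58
ee_pos: [0.4003, 0.1824, 0.2692]
tool_rot: [3.029, -0.137, 0.708]
force: [2.0, -0.0, 0.4]
gripper_width: 0.0852
gripper_force: 0.0
```

Call:
carry_out(
  targets=[
    [-26,-17.5,23.5,-0.004,0.0575,0.0075,100],
    [-27.5,-17,22,-0.004,0.0575,0.0075,100],
    [0,0,0,0,0,0,100],
  ],
)

```text
clock: 4.83
ee_pos: [0.3944, 0.1947, 0.2423]
tool_rot: [3.017, -0.117, 0.783]
force: [0.4, 0.3, 0.7]
gripper_width: 0.0858
gripper_force: 0.0
```

Run:
```python
from h import *
s=manip.read_state();print(s["clock"],s["ee_pos"],s["q"],s["tool_rot"],tool(-.11,.6).as_rotvec())
im=snap("wrist","w3.png");C=cal("wrist")
for n,z in dict(rack_handle=.08,rack_hook=.106,rack_toe=.132,rack_pocket_left=.004,rack_pocket_right=.004,panel=0,panel_groove=.155).items():
    r=manip.place_of(n,"wrist")
    print(n,[(np.round(x["location"]).astype(int).tolist(),round(x["conf"],2),onz("wrist",x["location"],z,C).round(3)) for x in r[:2]])
y=-.12;T=tool(y,.6);h=np.array([.449,.2205,.082])
plan([(h,T)],100)
```

```text
4.8333 [0.39436213 0.19474927 0.24232852] [ 0.4392567   0.15200774  2.23124048 -0.68859183  0.39204686  2.68139247] [ 3.01701551 -0.11688273  0.78281755] [ 2.96613713 -0.16330224  0.91753373]
rack_handle [([288, 216], 0.74, array([0.449, 0.222, 0.08 ]))]
rack_hook [([287, 161], 0.92, array([0.501, 0.217, 0.106])), ([172, 72], 0.73, array([0.609, 0.332, 0.106]))]
rack_toe [([288, 142], 0.81, array([0.51 , 0.213, 0.132]))]
rack_pocket_left [([246, 224], 0.95, array([0.452, 0.286, 0.004]))]
rack_pocket_right [([340, 226], 0.74, array([0.439, 0.163, 0.004])), ([171, 71], 0.46, array([0.682, 0.383, 0.004]))]
panel [([409, 58], 0.73, array([0.676, 0.038, 0.   ]))]
panel_groove []
[-7.2, -6.0, 33.4, -0.004, 0.0177, 0.0051, 100]
[-7.8, -6.1, 33.2, -0.004, 0.0177, 0.0051, 100]
[-8.4, -6.2, 33.1, -0.004, 0.0177, 0.0051, 100]
[-9.0, -6.2, 32.9, -0.004, 0.0177, 0.0051, 100]
[-9.7, -6.4, 32.7, -0.004, 0.0177, 0.0051, 100]
-- [0.449 0.221 0.082]
```

View pics/w3.png

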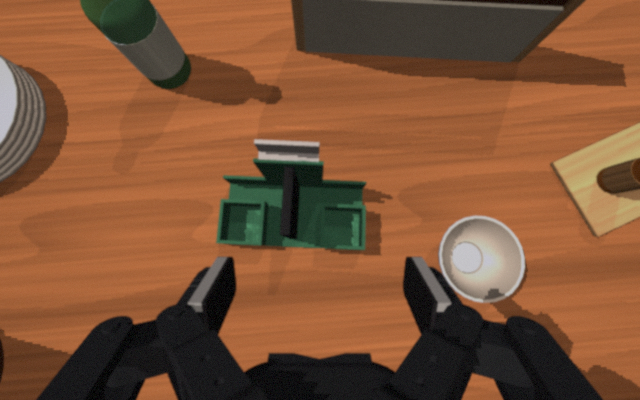

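```bash
cat > kin.py <<'E'
from h import *
from scipy.optimize import least_squares
D=[([-1.416,.491,1.559,0,1.092,-.106],[.16117,-.60387,.25031],[3.11486,.408517,0]),
([-.621367,.218845,1.574324,-.000128,1.347893,.949674],[.460252,-.248515,.400622],[3.141,0,.001]),
([.098868,.030249,1.758565,-.02455,1.154565,1.722977],[.448013,.105333,.420743],[-3.124,.071,-.313]),
([.439257,.152008,2.23124,-.688592,.392047,2.681392],[.394362,.194749,.242329],[3.017016,-.116883,.782818])]
def Rq(q): return R.from_euler("ZYZYZ",[q[0],q[1]+q[2],q[3],q[4],q[5]])
def fk(q,k):
    h,a,l1,e,l2,d=k; Rz=R.from_euler("z",q[0]); A=Rz*R.from_euler("y",q[1]); F=A*R.from_euler("y",q[2])
    return Rz.apply([a,0,h])+A.apply([0,0,l1])+F.apply([e,0,l2])+Rq(q).apply([0,0,d])
C0=Rq(D[0][0]).inv()*R.from_rotvec(D[0][2])
sol=least_squares(lambda k:np.concatenate([fk(q,k)-p for q,p,_ in D]),[.3,0,.4,0,.4,.25])
k=sol.x
lo=np.array([-3.1,-.84,.05,-1.13,.06,-2.69]);hi=np.array([3.1,2.19,2.79,4.28,2.93,2.69])
def ik(P,T,q0):
    f=lambda q:np.r_[(fk(q,k)-P)*5,((Rq(q)*C0).inv()*T).as_rotvec()]
    s=least_squares(f,np.clip(q0,lo+.01,hi-.01),bounds=(lo,hi)); return s.x,np.abs(s.fun).max()
E
python3 - <<'E'
from kin import *
print(k.round(3),np.abs(sol.fun).max(),C0.as_rotvec().round(3),[((Rq(q)*C0).inv()*R.from_rotvec(r)).magnitude().round(3) for q,p,r in D])
gp=np.array([.68,.037,.155]);py=-.135
for a in(.35,.5,.6,.7):
  for nm,P,Tf in [("pick",np.array([.449,.2205,.082]),lambda f:tool(-.12+f,(-a if f else a))),
     ("tip",gp+R.from_euler("z",py).apply([-.07,0,.01]),lambda f:tool(py+f,(-1 if f else 1)*(a-.7))),
     ("hung",gp+R.from_euler("z",py).apply([-.054,0,-.026]),lambda f:tool(py+f,(-1 if f else 1)*a))]:
    for f in(0,np.pi):
      best=min((ik(P,Tf(f),[np.arctan2(P[1],P[0]),.3,2.1,q4,.6,q6]) for q4 in(-.7,0,1,3) for q6 in(-2,-.5,1,2)),key=lambda b:b[1])
      print(a,nm,"flip" if f else "",best[0].round(2),round(best[1],3))
E
```

```text
Traceback (most recent call last):
  File "kin.py", line 11, in <module>
    C0=Rq(D[0][0]).inv()*R.from_rotvec(D[0][2])
       ~~^^^^^^^^^
  File "kin.py", line 7, in Rq
    def Rq(q): return R.from_euler("ZYZYZ",[q[0],q[1]+q[2],q[3],q[4],q[5]])
                      ~~~~~~~~~~~~^^^^^^^^^^^^^^^^^^^^^^^^^^^^^^^^^^^^^^^^^
  File "scipy/spatial/transform/_rotation.pyx", line 1413, in scipy.spatial.transform._rotation.Rotation.from_euler
ValueError: Expected axis specification to be a non-empty string of upto 3 characters, got ZYZYZ
```

```bash
sed -i 's/^def Rq.*/def Rq(q): return R.from_euler("ZY",[q[0],q[1]+q[2]])*R.from_euler("ZYZ",[q[3],q[4],q[5]])/' kin.py
python3 - <<'E'
from kin import *
print(k.round(3),np.abs(sol.fun).max(),C0.as_rotvec().round(3),[((Rq(q)*C0).inv()*R.from_rotvec(r)).magnitude().round(3) for q,p,r in D])
gp=np.array([.68,.037,.155]);py=-.135
for a in(.35,.5,.6,.7):
  for nm,P,Tf in [("pick",np.array([.449,.2205,.082]),lambda f:tool(-.12+f,(-a if f else a))),
     ("tip",gp+R.from_euler("z",py).apply([-.07,0,.01]),lambda f:tool(py+f,(-1 if f else 1)*(a-.7))),
     ("hung",gp+R.from_euler("z",py).apply([-.054,0,-.026]),lambda f:tool(py+f,(-1 if f else 1)*a))]:
    for f in(0,np.pi):
      best=min((ik(P,Tf(f),[np.arctan2(P[1],P[0]),.3,2.1,q4,.6,q6]) for q4 in(-.7,0,1,3) for q6 in(-2,-.5,1,2)),key=lambda b:b[1])
      print(a,nm,"flip" if f else "",best[0].round(2),round(best[1],3))
E
```

```text
Traceback (most recent call last):
AttributeError: 'float' object has no attribute 'round'
```

Run:
```python
from kin import *
print(k.round(3),np.abs(sol.fun).max(),C0.as_rotvec().round(3),[round(float(((Rq(q)*C0).inv()*R.from_rotvec(r)).magnitude()),3) for q,p,r in D])
gp=np.array([.68,.037,.155]);py=-.135
for a in(.35,.5,.6,.7):
  for nm,P,Tf in [("pick",np.array([.449,.2205,.082]),lambda f:tool(-.12+f,(-a if f else a))),
     ("tip",gp+R.from_euler("z",py).apply([-.07,0,.01]),lambda f:tool(py+f,(-1 if f else 1)*(a-.7))),
     ("hung",gp+R.from_euler("z",py).apply([-.054,0,-.026]),lambda f:tool(py+f,(-1 if f else 1)*a))]:
    for f in(0,np.pi):
      best=min((ik(P,Tf(f),[np.arctan2(P[1],P[0]),.3,2.1,q4,.6,q6]) for q4 in(-.7,0,1,3) for q6 in(-2,-.5,1,2)),key=lambda b:b[1])
      print(a,nm,"flip" if f else "",best[0].round(2),round(best[1],3))
```

```text
[ 0.005  0.109  0.451 -0.043  0.319  0.02 ] 0.06485390095218523 [-0.    -0.     1.571] [0.0, 0.0, 0.0, 0.0]
0.35 pick  [ 0.46  0.57  2.27  4.28  0.17 -2.17] 0.064
0.35 pick flip [ 0.46  0.56  2.24 -1.13  0.2   0.11] 0.031
0.35 tip  [0.07 0.6  1.76 0.08 1.13 1.73] 0.0
0.35 tip flip [ 0.07  0.6   1.76  0.08  1.13 -1.41] 0.0
0.35 hung  [ 0.07  0.65  1.79 -0.2   0.36  1.95] 0.0
0.35 hung flip [ 0.07  0.65  1.79 -0.2   0.36 -1.19] 0.0
0.5 pick  [ 0.47  0.56  2.26  4.28  0.29 -2.17] 0.014
0.5 pick flip [0.47 0.56 2.26 4.28 0.29 0.97] 0.014
0.5 tip  [0.07 0.59 1.77 0.05 0.98 1.75] 0.0
0.5 tip flip [ 0.07  0.59  1.77  0.05  0.98 -1.39] 0.0
0.5 hung  [ 0.07  0.65  1.8  -0.46  0.22  2.21] 0.0
0.5 hung flip [ 0.07  0.65  1.8  -0.46  0.22 -0.93] 0.0
0.6 pick  [ 0.47  0.56  2.26  4.18  0.37 -2.07] 0.0
0.6 pick flip [0.47 0.56 2.26 4.18 0.37 1.07] 0.0
0.6 tip  [0.08 0.59 1.77 0.03 0.88 1.76] 0.0
0.6 tip flip [ 0.08  0.59  1.77  0.03  0.88 -1.38] 0.0
0.6 hung  [ 0.07  0.65  1.81 -0.88  0.15  2.62] 0.0
0.6 hung flip [ 0.07  0.65  1.81 -0.89  0.15 -0.52] 0.0
0.7 pick  [ 0.47  0.56  2.26  4.06  0.47 -1.96] 0.0
0.7 pick flip [0.47 0.56 2.26 4.07 0.47 1.18] 0.0
0.7 tip  [0.08 0.58 1.78 0.   0.78 1.78] 0.0
0.7 tip flip [ 0.08  0.58  1.78 -0.    0.78 -1.36] 0.0
0.7 hung  [ 0.07  0.65  1.83  4.28  0.13 -2.55] 0.029
0.7 hung flip [0.07 0.65 1.83 4.28 0.13 0.59] 0.03
```

```bash
sed -i 's/h,a,l1,e,l2,d=k/h,a,l1,e,l2,d,b=k/; s/\[a,0,h\]/[a,b,h]/; s/\[.3,0,.4,0,.4,.25\]/[.3,0,.4,0,.4,.25,.066]/' kin.py
cat > t.py <<'E'
from kin import *
print(k.round(3),np.abs(sol.fun).max())
gp=np.array([.68,.037,.155]);py=-.135
for a in(.2,.35,.5,.6):
  for nm,P,Tf in [("pick",np.array([.449,.2205,.082]),lambda f:tool(-.12+f,(-a if f else a))),
     ("tip",gp+R.from_euler("z",py).apply([-.07,0,.01]),lambda f:tool(py+f,(-1 if f else 1)*(a-.7))),
     ("hung",gp+R.from_euler("z",py).apply([-.054,0,-.026]),lambda f:tool(py+f,(-1 if f else 1)*a))]:
    for f in(0,np.pi):
      best=min((ik(P,Tf(f),[np.arctan2(P[1],P[0]),.3,2.1,q4,.6,q6]) for q4 in(-.7,0,1,3) for q6 in(-2,-.5,1,2)),key=lambda b:b[1])
      print(a,nm,"flip" if f else "",best[0].round(2),round(best[1],3))
E
python3 t.py
```

```text
[ 0.197 -0.     0.587  0.043  0.411  0.236  0.066] 0.00017568404436721363
0.2 pick  [ 0.37  0.55  2.11 -0.3   0.32  2.34] 0.0
0.2 pick flip [ 0.37  0.55  2.11 -0.3   0.32 -0.8 ] 0.0
0.2 tip  [-0.05  0.74  1.39  0.04  1.5   1.64] 0.0
0.2 tip flip [-0.05  0.74  1.39  0.04  1.5  -1.5 ] 0.0
0.2 hung  [-0.03  0.58  1.79 -0.04  0.57  1.71] 0.0
0.2 hung flip [-0.03  0.58  1.79 -0.04  0.57 -1.43] 0.0
0.35 pick  [ 0.38  0.54  2.16 -0.66  0.21  2.69] 0.05
0.35 pick flip [ 0.41  0.55  2.18 -1.03  0.2  -0.05] 0.0
0.35 tip  [-0.04  0.68  1.48  0.03  1.33  1.65] 0.0
0.35 tip flip [-0.04  0.68  1.48  0.03  1.33 -1.49] 0.0
0.35 hung  [-0.02  0.56  1.88 -0.11  0.35  1.78] 0.0
0.35 hung flip [-0.02  0.56  1.88 -0.12  0.35 -1.35] 0.0
0.5 pick  [ 0.44  0.57  2.26  4.28  0.28 -2.19] 0.006
0.5 pick flip [0.44 0.57 2.26 4.28 0.28 0.95] 0.006
0.5 tip  [-0.04  0.63  1.56  0.02  1.15  1.66] 0.0
0.5 tip flip [-0.04  0.63  1.56  0.02  1.15 -1.49] 0.0
0.5 hung  [-0.01  0.55  1.97 -0.44  0.14  2.11] 0.0
0.5 hung flip [-0.01  0.55  1.97 -0.44  0.14 -1.02] 0.0
0.6 pick  [ 0.47  0.59  2.29  4.06  0.41 -1.94] 0.0
0.6 pick flip [0.47 0.59 2.29 4.07 0.41 1.2 ] 0.0
0.6 tip  [-0.04  0.6   1.62  0.01  1.02  1.66] 0.0
0.6 tip flip [-0.04  0.6   1.62  0.01  1.02 -1.48] 0.0
0.6 hung  [-0.01  0.56  2.02  4.28  0.08 -2.6 ] 0.0
0.6 hung flip [-0.01  0.56  2.02  4.28  0.08  0.54] 0.0
```

```bash
cat > path.py <<'E'
import numpy as np, cv2
from scipy.sparse import coo_matrix
from scipy.sparse.csgraph import dijkstra
# panel section raster, 0.5 mm, x -150..60, z -150..100 rel groove
s=2;X0,Z0=-150,-150;W,H=210*s,250*s
free=np.full((H,W),255,np.uint8)
def box(x0,x1,z0,z1): free[(z0-Z0)*s:(z1-Z0)*s,(x0-X0)*s:(x1-X0)*s]=0
box(0,36,-150,0);box(0,5,20,46);box(27,36,-150,46)
dt=cv2.distanceTransform(free,cv2.DIST_L2,5)/s
def rect(x0,x1,z0,z1):
    a=np.arange(x0,x1+.1,1);b=np.arange(z0,z1+.1,1)
    return np.vstack([np.c_[a,a*0+z0],np.c_[a,a*0+z1],np.c_[b*0+x0,b],np.c_[b*0+x1,b]])
pts=np.vstack([rect(0,11,0,4),rect(7,11,0,26),rect(-4,0,-106,4)])
th=np.arange(0,51,2.5);xs=np.arange(-40,4,1.);zs=np.arange(-25,30,1.)
CL=np.zeros((len(th),len(xs),len(zs)))
for i,t in enumerate(np.radians(th)):
    q=pts@np.array([[np.cos(t),-np.sin(t)],[np.sin(t),np.cos(t)]])
    XX=q[:,0][:,None,None]+xs[:,None];ZZ=q[:,1][:,None,None]+zs[None,:]
    CL[i]=dt[((ZZ-Z0)*s).astype(int).clip(0,H-1),((XX-X0)*s).astype(int).clip(0,W-1)].min(0)
ok=CL>.3;cost=1+30*np.exp(-CL/.8);n=CL.size;idx=np.arange(n).reshape(CL.shape)
r,c,w=[],[],[]
import itertools
for d in itertools.product((-1,0,1),repeat=3):
    if d<=(0,0,0): continue
    A=tuple(slice(max(0,-k),L-max(0,k)) for k,L in zip(d,CL.shape));B=tuple(slice(max(0,k),L-max(0,-k)) for k,L in zip(d,CL.shape))
    m=ok[A]&ok[B];r.append(idx[A][m]);c.append(idx[B][m]);w.append(((cost[A]+cost[B])/2*np.linalg.norm(d))[m])
G=coo_matrix((np.concatenate(w),(np.concatenate(r),np.concatenate(c))),(n,n)).tocsr()
st=idx[16,5,20]
D,P=dijkstra(G,directed=False,indices=st,return_predecessors=True)
g=np.argmin(np.where(np.isfinite(D.reshape(CL.shape)[0])&(np.abs(xs[:,None]+1)<=1),np.abs(zs[None,:]-1),99));g=idx[0].ravel()[g]
p=[];
while g!=st and g>=0:p.append(g);g=P[g]
for i,j in enumerate(p[::-1]):
    a,b,e=np.unravel_index(j,CL.shape)
    if i%2==0 or i>len(p)-3:print(th[a],xs[b],zs[e],round(CL[a,b,e],1))
E
python3 path.py; sed -i 's/for a in(.*/for a in(.25,.3):/' t.py; python3 t.py | grep -v flip
```

```text
40.0 -34.0 -4.0 12.6
42.5 -32.0 -2.0 11.6
47.5 -30.0 0.0 9.5
50.0 -28.0 2.0 8.0
50.0 -26.0 2.0 7.4
50.0 -24.0 2.0 6.4
50.0 -22.0 3.0 5.7
50.0 -20.0 4.0 5.0
50.0 -18.0 5.0 4.3
50.0 -16.0 6.0 4.2
50.0 -14.0 8.0 4.3
50.0 -12.0 9.0 4.0
45.0 -10.0 10.0 3.5
40.0 -8.0 10.0 3.0
35.0 -6.0 10.0 4.0
30.0 -4.0 10.0 4.7
25.0 -2.0 9.0 4.5
20.0 -2.0 8.0 4.5
15.0 -2.0 7.0 3.8
10.0 -2.0 5.0 2.9
5.0 -2.0 3.0 1.8
2.5 -1.0 2.0 1.5
0.0 -2.0 1.0 0.5
[ 0.197 -0.     0.587  0.043  0.411  0.236  0.066] 0.00017568404436721363
0.25 pick  [ 0.38  0.54  2.14 -0.47  0.27  2.51] 0.0
0.25 tip  [-0.05  0.72  1.42  0.04  1.45  1.65] 0.0
0.25 hung  [-0.02  0.58  1.82 -0.06  0.5   1.73] 0.0
0.3 pick  [ 0.39  0.54  2.16 -0.64  0.23  2.69] 0.01
0.3 tip  [-0.05  0.7   1.45  0.04  1.39  1.65] 0.0
0.3 hung  [-0.02  0.57  1.85 -0.08  0.43  1.75] 0.0
```

Run:
```python
from h import *
T=tool(-.115,.22);h=np.array([.449,.2215,.080])
plan([(h-.08*T.as_matrix()[:,2],T),(h,T)],100)
```

```text
[-4.6, -10.6, 30.7, -0.0043, -0.0972, 0.0081, 100]
[-1.8, -10.6, 31.0, -0.0043, -0.0972, 0.0081, 100]
[1.2, -10.8, 30.9, -0.0043, -0.0972, 0.0081, 100]
-- [0.432 0.223 0.158]
[0.0, -0.0, 40.0, 0.0, -0.0, -0.0001, 100]
[0.0, -0.0, 40.0, 0.0, -0.0, -0.0001, 100]
-- [0.449 0.221 0.08 ]
```

Call:
carry_out(
  targets=[
    [-4.5,-10.5,30.5,-0.004,-0.097,0.008,100],
    [-2,-10.5,31,-0.004,-0.097,0.008,100],
    [1,-11,31,-0.004,-0.097,0.008,100],
    [0,0,0,0,0,0,100],
    [0,0,0,0,0,0,100],
  ],
)

```text
clock: 5.65
ee_pos: [0.4313, 0.2234, 0.1559]
tool_rot: [3.104, -0.177, 0.339]
force: [0.2, -0.4, -0.1]
gripper_width: 0.0852
gripper_force: 0.0
```

Run:
```python
from h import *
s=manip.read_state();print(s["clock"],s["ee_pos"],s["q"].round(2))
im=snap("wrist","w4.png");C=cal("wrist")
for n,z in dict(rack_handle=.08,rack_hook=.106,rack_pocket_left=.004,rack_pocket_right=.004,panel=0).items():
    r=manip.place_of(n,"wrist")
    print(n,[(np.round(x["location"]).astype(int).tolist(),round(x["conf"],2),onz("wrist",x["location"],z,C).round(3)) for x in r[:2]])
T=tool(-.115,.22);h=np.array([.449,.2215,.080])
plan([(h,T)],100)
```

```text
5.65 [0.43126893 0.22341315 0.15586947] [ 0.39  0.39  2.1  -0.24  0.47  2.28]
rack_handle [([316, 218], 0.81, array([0.448, 0.223, 0.08 ]))]
rack_hook [([316, 143], 0.61, array([0.5  , 0.217, 0.106]))]
rack_pocket_left [([254, 207], 0.72, array([0.452, 0.286, 0.004])), ([315, 221], 0.33, array([0.432, 0.227, 0.004]))]
rack_pocket_right [([380, 208], 0.6, array([0.437, 0.161, 0.004]))]
panel []
[0.3, 0.1, 27.0, -0.0004, -0.0008, 0.001, 100]
[0.3, 0.1, 27.0, -0.0004, -0.0008, 0.001, 100]
[0.4, -0.0, 26.9, -0.0004, -0.0008, 0.001, 100]
-- [0.449 0.221 0.08 ]
```

View pics/w4.png

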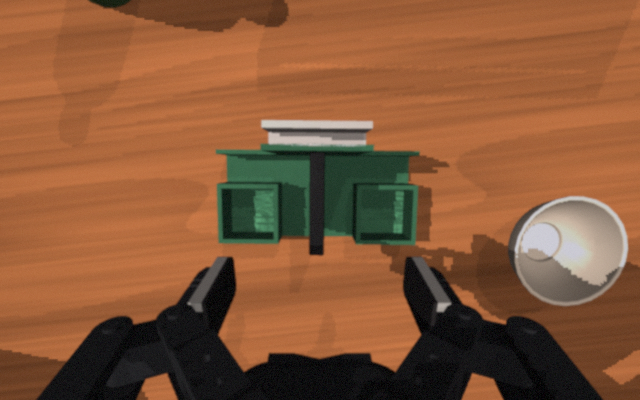

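The rack sits square in the view, its fin at column 317, midway between the pads (fingers at 215 and 425). The rack's edges are level. I descend and pinch.

Call:
carry_out(
  targets=[
    [0.5,0,27,0,0,0,100],
    [0.5,0,27,0,0,0,100],
    [0.5,0,27,0,0,0,100],
    [0,0,0,0,0,0,0],
    [0,0,0,0,0,0,0],
  ],
)

```text
clock: 6.37
ee_pos: [0.4492, 0.2214, 0.0787]
tool_rot: [3.104, -0.174, 0.34]
force: [0.4, -0.2, 0.7]
gripper_width: 0.064
gripper_force: 0.0
```

Call:
carry_out(
  targets=[
    [0,0,0,0,0,0,0],
    [0,0,0,0,0,0,0],
    [0,0,0,0,0,0,0],
    [0,0,0,0,0,0,0],
    [0,0,0,0,0,0,0],
  ],
)

```text
clock: 6.78
ee_pos: [0.4499, 0.2219, 0.0798]
tool_rot: [3.106, -0.175, 0.346]
force: [-2.8, 0.4, 12.2]
gripper_width: 0.0093
gripper_force: 59.9
```

Run:
```python
from h import *
s=manip.read_state();print(s["clock"],s["ee_pos"],s["gripper_width"],s["gripper_force"],s["force"],s["tool_rot"],s["q"].round(2))
```

```text
6.7833 [0.44993622 0.22185245 0.07984801] 0.009345220371578923 59.90854203701019 [-2.81240101  0.35686737 12.21350132] [ 3.10560728 -0.1747039   0.34559176] [ 0.37  0.55  2.12 -0.37  0.29  2.4 ]
```

```bash
cat > hang.py <<'E'
from h import *
G=np.array([.680,.038,.155]);PY=-.135;O=np.array([52,26.]);L0=.22
def hp(th,x,z):
    "TCP pose for tilt th deg, hook at x,z mm rel groove"
    t=np.radians(th);o=[O[0]*np.cos(t)+O[1]*np.sin(t),-O[0]*np.sin(t)+O[1]*np.cos(t)]
    return G+R.from_euler("z",PY).apply([(x-o[0])/1000,0,(z-o[1])/1000]),tool(PY,L0-t)
E
python3 - <<'E'
from hang import *
s=manip.read_state();p=s["ee_pos"];r=R.from_rotvec(s["tool_rot"])
plan([(p+[0,0,.11],tool(-.115,.22)),hp(42,-80,20)],0,dmax=32,amax=.09)
from kin import ik
for w in [(p+[0,0,.11],tool(-.115,.22)),hp(42,-80,20),hp(0,-1,1)]: print(ik(w[0],w[1],s["q"])[0].round(2),w[0])
E
```

```text
[6.0, -0.0, -26.8, -0.0003, -0.0004, 0.0006, 0]
[6.0, -0.0, -26.8, -0.0003, -0.0004, 0.0006, 0]
[6.1, -0.0, -26.9, -0.0003, -0.0004, 0.0006, 0]
[6.0, -0.0, -26.8, -0.0003, -0.0004, 0.0006, 0]
-- [0.45  0.222 0.19 ]
[12.3, 17.1, 2.7, 0.0004, -0.0814, 0.0023, 0]
[12.6, 17.0, 1.7, 0.0004, -0.0814, 0.0023, 0]
[12.7, 17.0, 0.6, 0.0004, -0.0814, 0.0023, 0]
[12.7, 17.0, -0.4, 0.0004, -0.0814, 0.0023, 0]
[12.7, 16.9, -1.5, 0.0004, -0.0814, 0.0023, 0]
[12.6, 16.9, -2.5, 0.0004, -0.0814, 0.0023, 0]
[12.4, 16.9, -3.5, 0.0004, -0.0814, 0.0023, 0]
[12.1, 16.8, -4.5, 0.0004, -0.0814, 0.0023, 0]
[11.6, 16.9, -5.5, 0.0004, -0.0814, 0.0023, 0]
-- [0.545 0.056 0.191]
[ 0.37  0.35  2.03 -0.19  0.57  2.21] [0.44993622 0.22185245 0.18984801]
[-0.04  0.63  1.55  0.05  1.46  1.65] [0.54519686 0.05630979 0.19047303]
[-0.02  0.58  1.8  -0.05  0.54  1.72] [0.62748223 0.04513329 0.13      ]
```

Call:
carry_out(
  targets=[
    [6,0,-27,0,0,0,0],
    [6,0,-27,0,0,0,0],
    [6,0,-27,0,0,0,0],
    [6,0,-27,0,0,0,0],
    [0,0,0,0,0,0,0],
  ],
)

```text
clock: 7.2
ee_pos: [0.4507, 0.2223, 0.1939]
tool_rot: [3.107, -0.175, 0.352]
force: [0.9, 0.9, -4.2]
gripper_width: 0.0095
gripper_force: 59.8
```

Call:
carry_out(
  targets=[
    [12.5,17,2.5,0,-0.0815,0.002,0],
    [12.5,17,1.5,0,-0.0815,0.002,0],
    [12.5,17,0.5,0,-0.0815,0.002,0],
    [12.5,17,-0.5,0,-0.0815,0.002,0],
    [12.5,17,-1.5,0,-0.0815,0.002,0],
  ],
)

```text
clock: 7.62
ee_pos: [0.5023, 0.129, 0.1899]
tool_rot: [-3.109, 0.19, 0.299]
force: [0.8, 0.8, -3.9]
gripper_width: 0.0097
gripper_force: 59.8
```

Call:
carry_out(
  targets=[
    [12.5,17,-2.5,0,-0.0815,0.002,0],
    [12.5,17,-3.5,0,-0.0815,0.002,0],
    [12,17,-4.5,0,-0.0815,0.002,0],
    [11.5,17,-5.5,0,-0.0815,0.002,0],
    [0,0,0,0,0,0,0],
  ],
)

```text
clock: 8.03
ee_pos: [0.5466, 0.0528, 0.1884]
tool_rot: [-3.001, 0.201, 0.797]
force: [1.1, 0.7, -4.3]
gripper_width: 0.0095
gripper_force: 60.0
```

Run:
```python
from hang import *
s=manip.read_state();p=s["ee_pos"];print(s["clock"],p,s["gripper_width"],s["force"],s["tool_rot"],tool(PY,.22-np.radians(42)).as_rotvec())
t=np.radians(42)
print("expected hook",(p+R.from_euler("z",PY).apply([(52*np.cos(t)+26*np.sin(t))/1e3,0,(-52*np.sin(t)+26*np.cos(t))/1e3])).round(4))
ims=[snap(n,f"h_{n}.png") for n in("scene","top","wrist")];C=cal("wrist")
for n in["rack_hook","rack_toe","rack_handle","panel_groove","panel","rack"]:
    D={}
    for c in("scene","top","wrist"):
        r=manip.place_of(n,c)
        if r and r[0]["conf"]>.4: D[c]=r[0]["location"];print(n,c,np.round(D[c]).tolist(),round(r[0]["conf"],2))
    rs=[ray(c,D[c]) for c in D]
    if len(rs)>1: X=tri(rs);print("   ",X.round(4),[np.round(np.linalg.norm(np.cross(X-a,v))*1e3,1) for a,v in rs])
    if len(rs)>2: print("    pairs",tri(rs[:2]).round(3),tri(rs[1:]).round(3),tri(rs[::2]).round(3))
cv2.imwrite("pics/h_all.png",np.vstack([cv2.resize(ims[2],(560,350)),np.hstack([cv2.resize(ims[0][150:330,200:440],(300,225)),cv2.resize(ims[1][70:270,200:440],(260,225))])])[:,:,::-1])
```

```text
8.0333 [0.54660871 0.05275948 0.18836007] 0.00945995979909946 [ 1.09486051  0.6883     -4.29684515] [-3.00129783  0.2013627   0.79702356] [-2.99928375  0.20275969  0.78670549]
expected hook [0.6021 0.0452 0.1729]
rack_hook scene [329.0, 208.0] 0.63
rack_hook top [416.0, 215.0] 0.43
rack_hook wrist [318.0, 181.0] 0.83
    [ 0.5124 -0.0676  0.1232] [np.float64(58.5), np.float64(180.9), np.float64(128.4)]
    pairs [ 0.451 -0.184  0.002] [ 0.534 -0.087  0.195] [0.612 0.048 0.193]
rack_toe scene [323.0, 211.0] 0.94
rack_toe wrist [321.0, 154.0] 0.8
    [0.6317 0.0449 0.2001] [np.float64(0.1), np.float64(0.1)]
rack_handle scene [349.0, 196.0] 0.81
rack_handle wrist [316.0, 286.0] 0.74
    [0.5439 0.0577 0.1934] [np.float64(0.4), np.float64(0.4)]
panel_groove scene [312.0, 237.0] 0.85
panel scene [306.0, 280.0] 0.66
rack scene [356.0, 209.0] 0.78
rack wrist [319.0, 228.0] 0.85
    [0.5149 0.0607 0.1355] [np.float64(0.9), np.float64(0.9)]
```

View pics/h_all.png

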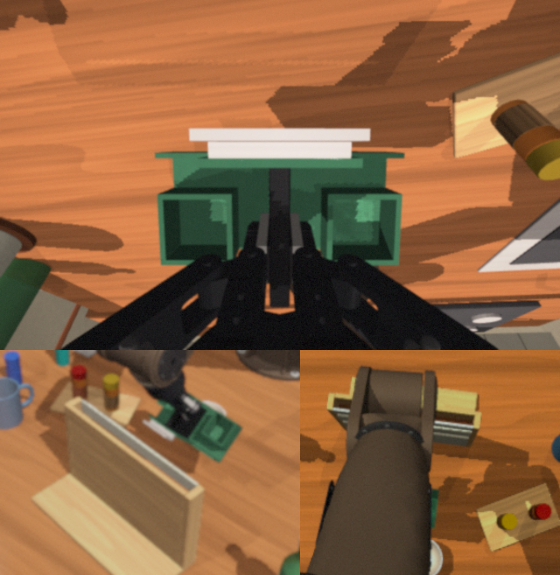

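```bash
cat > pnp.py <<'E'
from hang import *
im=cv2.imread("pics/h_wrist.png")
C=cal("wrist");K,d,p,M=C
uv=np.array([[178,177],[462,177],[183,219],[183,302],[459,219],[459,302],[216,146],[423,146]],float)
ob=np.array([[44,89,34],[44,-89,34],[14,89,34],[-40,89,34],[14,-89,34],[-40,-89,34],[55,30,132],[55,-30,132]])/1000.
ok,rv,tv=cv2.solvePnP(ob,uv,K,d)
q=cv2.projectPoints(ob,rv,tv,K,d)[0].reshape(-1,2);print((q-uv).round(1).tolist())
Rk=R.from_matrix(M)*R.from_rotvec(rv[:,0]);o=p+M@tv[:,0]
s=manip.read_state();Tt=R.from_rotvec(s["tool_rot"])
print("rack origin",o.round(4),"x axis",Rk.apply([1,0,0]).round(3),"tilt",np.degrees(np.arcsin(-Rk.as_matrix()[2,0])).round(1),"yaw",np.arctan2(*Rk.as_matrix()[[1,0],0]).round(3))
print("TCP in rack",Rk.inv().apply(s["ee_pos"]-o).round(4)," hook world",(o+Rk.apply([.044,0,.106])).round(4),"rel tool rotvec",(Tt.inv()*Rk).as_rotvec().round(3),"expected",(tool(0,.22).inv()).as_rotvec().round(3))
E
python3 pnp.py
```

```text
[[0.3, -2.6], [0.9, -3.0], [-2.2, 2.6], [2.0, 0.5], [1.5, 2.4], [-2.6, 0.8], [0.9, 0.1], [-0.9, -0.3]]
rack origin [0.496  0.0614 0.1264] x axis [ 0.734 -0.098 -0.672] tilt 42.2 yaw -0.132
TCP in rack [-0.007   0.0003  0.0806]  hook world [0.599  0.0488 0.1754] rel tool rotvec [ 3.116e+00 -2.000e-03  3.490e-01] expected [3.123 0.    0.345]
```

```bash
sed -i 's/G=np.array.*;PY/G=np.array([.6792,.038,.155]);PY/; s/O=np.array(\[52,26.\])/O=np.array([51,25.5])/' hang.py
python3 - <<'E'
from hang import *
s=manip.read_state()
def st(p): # keep y of pose on panel line
    return p
plan([hp(*a) for a in[(42,-38,-5),(43,-22,3),(43,-14,8),(42,-10,10)]],0,dmax=14)
E
```

```text
[12.5, -0.0, 0.3, 0.0013, 0.0002, 0.0008, 0]
[12.5, -0.0, 0.3, 0.0013, 0.0002, 0.0008, 0]
[12.4, -0.1, 0.4, 0.0013, 0.0002, 0.0008, 0]
[12.5, -0.0, 0.3, 0.0013, 0.0002, 0.0008, 0]
-- [0.587 0.05  0.165]
[4.9, -0.0, -7.9, 0.0, -0.0088, -0.0001, 0]
[4.8, -0.0, -7.9, 0.0, -0.0088, -0.0001, 0]
-- [0.603 0.048 0.174]
[4.3, -0.0, -8.4, 0.0001, 0.0001, 0.0001, 0]
-- [0.611 0.047 0.179]
[2.7, -0.0, -2.8, -0.0, 0.0175, -0.0, 0]
-- [0.615 0.047 0.18 ]
```

Call:
carry_out(
  targets=[
    [12.5,0,0.3,0.001,0,0.001,0],
    [12.5,0,0.3,0.001,0,0.001,0],
    [12.5,0,0.3,0.001,0,0.001,0],
    [12.5,0,0.3,0.001,0,0.001,0],
    [0,0,0,0,0,0,0],
  ],
)

```text
clock: 9.5
ee_pos: [0.589, 0.0499, 0.1629]
tool_rot: [-3.0, 0.205, 0.79]
force: [0.4, -0.2, -4.1]
gripper_width: 0.0095
gripper_force: 60.0
```

Call:
carry_out(
  targets=[
    [5,0,-8,0,-0.009,0,0],
    [5,0,-8,0,-0.009,0,0],
    [4.5,0,-8.5,0,0,0,0],
    [2.5,0,-3,0,0.0175,0,0],
    [0,0,0,0,0,0,0],
  ],
)

```text
clock: 9.92
ee_pos: [0.616, 0.0465, 0.1804]
tool_rot: [-3.001, 0.204, 0.786]
force: [0.4, 0.0, -4.1]
gripper_width: 0.0091
gripper_force: 60.0
```

Run:
```python
from hang import *
s=manip.read_state();p=s["ee_pos"];print(s["clock"],p,s["gripper_width"],s["force"],s["tool_rot"],hp(42,-10,10)[0],hp(42,-10,10)[1].as_rotvec())
im=snap("wrist","i1.png");sc=snap("scene","i1s.png")
cv2.imwrite("pics/i1all.png",np.vstack([im[:, :],cv2.resize(sc[130:310,220:508],(640,200))])[:,:,::-1])
C=cal("wrist")
r=manip.place_of("panel_groove","wrist")+manip.place_of("panel","wrist");print([(x["location"],x["conf"]) for x in r])
```

```text
9.9167 [0.61603298 0.0464679  0.18041336] 0.009098624565582816 [ 0.35547425  0.01975062 -4.13814213] [-3.00093056  0.20384484  0.785916  ] [0.61482786 0.04674342 0.18017547] [-2.99928375  0.20275969  0.78670549]
[([316.1, 14.4], 0.85)]
```

View pics/i1all.png

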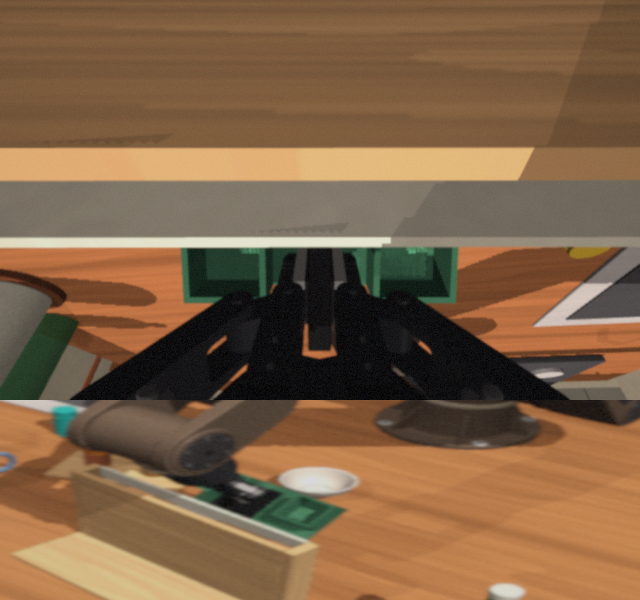

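Run:
```python
from hang import *
C=cal("wrist")
for u in(20,320,600):
    for v in(148,181,238,247): 
        X=onz("wrist",(u,v),.201,C); print(u,v,X.round(4),"rel panel",(R.from_euler("z",-PY).apply(X-G)*1000).round(1))
s=manip.read_state()
plan([hp(*a) for a in[(36,-7,10),(30,-4,10),(25,-3,9),(20,-2,8),(15,-2,7),(10,-2,5)]],0,dmax=14,amax=.1)
```

```text
20 148 [0.7212 0.0894 0.201 ] rel panel [34.7 56.5 46. ]
20 181 [0.7133 0.0971 0.201 ] rel panel [25.9 63.2 46. ]
20 238 [0.6944 0.116  0.201 ] rel panel [ 4.5 79.3 46. ]
20 247 [0.6905 0.1198 0.201 ] rel panel [ 0.1 82.6 46. ]
320 148 [0.7134 0.0332 0.201 ] rel panel [34.5 -0.1 46. ]
320 181 [0.7046 0.0344 0.201 ] rel panel [25.6 -0.1 46. ]
320 238 [0.6832 0.0373 0.201 ] rel panel [ 4.1 -0.1 46. ]
320 247 [0.6788 0.0379 0.201 ] rel panel [-0.4 -0.1 46. ]
600 148 [ 0.706  -0.0195  0.201 ] rel panel [ 34.3 -53.3  46. ]
600 181 [ 0.6963 -0.0245  0.201 ] rel panel [ 25.4 -59.7  46. ]
600 238 [ 0.6728 -0.0368  0.201 ] rel panel [  3.8 -75.   46. ]
600 247 [ 0.668  -0.0394  0.201 ] rel panel [ -0.7 -78.2  46. ]
[2.2, -0.0, 2.2, 0.0007, 0.0533, -0.0004, 0]
[2.0, -0.1, 2.3, 0.0007, 0.0533, -0.0004, 0]
-- [0.617 0.047 0.174]
[2.2, 0.0, 2.3, -0.0, 0.0524, 0.0, 0]
[2.2, 0.0, 2.4, -0.0, 0.0524, 0.0, 0]
-- [0.619 0.046 0.168]
[2.6, 0.0, 5.4, -0.0, 0.0873, 0.0, 0]
-- [0.62  0.046 0.162]
[2.6, 0.0, 5.5, -0.0, 0.0872, 0.0, 0]
-- [0.621 0.046 0.157]
[1.6, 0.0, 5.8, -0.0, 0.0873, 0.0, 0]
-- [0.622 0.046 0.151]
[1.4, 0.0, 6.8, -0.0, 0.0873, 0.0, 0]
-- [0.623 0.046 0.144]
```

The view now shows the top of the panel: the front slat edge at row 247, the back board at rows 148–181. This puts the panel face within 1 mm of my estimate. No contact so far, so I swing it level.

Call:
carry_out(
  targets=[
    [2,0,2.3,0,0.053,0.003,0],
    [2,0,2.3,0,0.053,0.002,0],
    [2.2,0,2.3,0,0.0525,0,0],
    [2.2,0,2.3,0,0.0525,0,0],
    [0,0,0,0,0,0,0],
  ],
)

```text
clock: 10.53
ee_pos: [0.6182, 0.0463, 0.1689]
tool_rot: [-3.082, 0.216, 0.469]
force: [-1.1, 0.3, -3.9]
gripper_width: 0.0092
gripper_force: 59.9
```

Call:
carry_out(
  targets=[
    [2.5,0,5.5,0,0.087,0,0],
    [2.5,0,5.5,0,0.087,0,0],
    [1.5,0,6,0,0.087,0,0],
    [1.5,0,7,0,0.087,0,0],
    [0,0,0,0,0,0,0],
  ],
)

```text
clock: 10.95
ee_pos: [0.6209, 0.0457, 0.1427]
tool_rot: [3.126, -0.218, 0.068]
force: [-0.5, 1.1, -3.4]
gripper_width: 0.0092
gripper_force: 59.9
```

Run:
```python
from hang import *
s=manip.read_state();p=s["ee_pos"];print(s["clock"],p,s["force"],s["ft_torque"],s["tool_rot"],hp(10,-2,5)[0],hp(10,-2,5)[1].as_rotvec())
plan([hp(*a) for a in[(5,-2,3),(0,-1.5,1),(0,-1,-.5)]],0,dmax=14,amax=.1)
```

```text
10.95 [0.62094244 0.04572779 0.14265649] [-0.45144772  1.12769874 -3.39551297] [ 0.02292148  0.23751258 -0.00560151] [ 3.12610605 -0.21790303  0.06762974] [0.62306224 0.04562498 0.14374346] [ 3.13057352 -0.21163523  0.07118127]
[3.5, -0.2, 5.8, 0.0045, 0.0892, -0.0039, 0]
-- [0.625 0.045 0.137]
[1.6, -0.0, 6.8, 0.0, 0.0873, 0.0, 0]
-- [0.627 0.045 0.13 ]
[0.2, -0.0, 1.6, 0.0, -0.0, 0.0, 0]
-- [0.628 0.045 0.129]
```

Call:
carry_out(
  targets=[
    [3.5,0,5.5,0.003,0.089,-0.004,0],
    [1.5,0,6.5,0,0.087,-0.004,0],
    [0,0,0,0,0,0,0],
    [0,0,0,0,0,0,0],
  ],
)

```text
clock: 11.28
ee_pos: [0.6276, 0.0447, 0.1313]
tool_rot: [3.101, -0.204, 0.332]
force: [-6.4, 0.8, -5.0]
gripper_width: 0.0092
gripper_force: 60.0
```

Call:
carry_out(
  targets=[
    [0.3,0,1.5,0,0,0,0],
    [0,0,0,0,0,0,0],
    [0,0,0,0,0,0,0],
  ],
)

```text
clock: 11.53
ee_pos: [0.6277, 0.0447, 0.13]
tool_rot: [3.101, -0.204, 0.328]
force: [-13.9, 2.1, 1.1]
gripper_width: 0.0095
gripper_force: 61.3
```

Run:
```python
from hang import *
s=manip.read_state();p=s["ee_pos"];r=R.from_rotvec(s["tool_rot"]);print(s["clock"],p,s["force"],s["ft_torque"],"hung target",hp(0,-1,0)[0],"rel rot",(r.inv()*tool(-.131,.22)).as_rotvec())
im=snap("wrist","j1.png");sc=snap("scene","j1s.png")
cv2.imwrite("pics/j1all.png",np.vstack([im,cv2.resize(sc[130:310,220:508],(640,200))])[:,:,::-1])
```

```text
11.5333 [0.62767514 0.04465147 0.13004515] [-13.91423449   2.06303491   1.09913531] [ 0.25831033  1.76847563 -0.11873462] hung target [0.62767313 0.0449987  0.1295    ] rel rot [ 0.00269707  0.00900895 -0.0003839 ]
```

View pics/j1all.png

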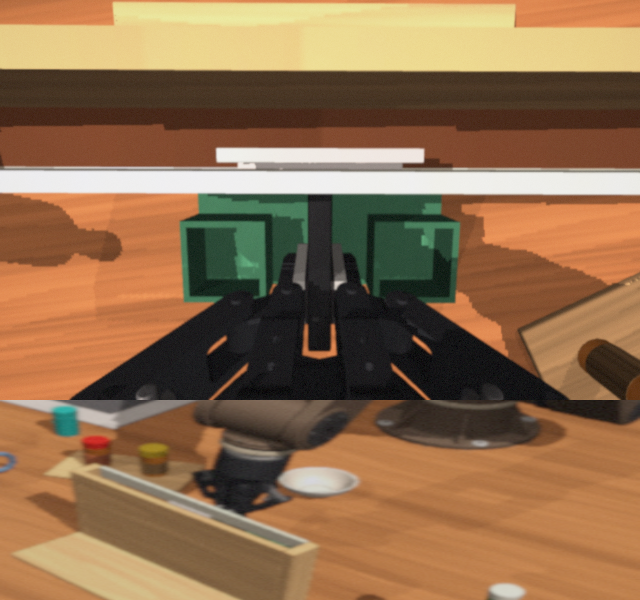

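Call:
carry_out(
  targets=[
    [-0.3,0,1,0,0,0,0],
    [-0.3,0,0.5,0,0,0,0],
    [0,0,0,0,0,0,0],
  ],
)

```text
clock: 11.88
ee_pos: [0.6277, 0.0447, 0.129]
tool_rot: [3.101, -0.204, 0.33]
force: [-14.9, 2.5, 3.4]
gripper_width: 0.009
gripper_force: 61.7
```

Call:
carry_out(
  targets=[
    [0,0,0,0,0,0,60],
    [0,0,0,0,0,0,60],
    [0,0,0,0,0,0,60],
    [0,0,0,0,0,0,60],
    [0,0,0,0,0,0,60],
  ],
)

```text
clock: 12.3
ee_pos: [0.6298, 0.0444, 0.1292]
tool_rot: [3.1, -0.204, 0.343]
force: [0.3, -0.3, -0.2]
gripper_width: 0.0513
gripper_force: 0.0
```

Run:
```python
from hang import *
s=manip.read_state();p=s["ee_pos"];r=R.from_rotvec(s["tool_rot"]);print(s["clock"],p,s["force"],s["gripper_width"])
T=tool(-.131,.22);z=T.as_matrix()[:,2]
A=p-.12*z
# jars: red .499,-.278 ; yellow .475,-.195
plan([(A,T),(np.array([.47,-.10,.30]),tool(0,0))],60)
```

```text
12.3 [0.62979534 0.0443966  0.12921825] [ 0.25558814 -0.25798102 -0.15058941] 0.0512522234866995
[0.0, 0.1, -30.0, 0.0005, -0.0002, -0.0, 60]
[0.0, 0.0, -30.0, 0.0005, -0.0002, -0.0, 60]
[0.0, 0.0, -30.0, 0.0005, -0.0002, -0.0, 60]
[0.0, 0.0, -30.0, 0.0005, -0.0002, -0.0, 60]
-- [0.604 0.048 0.246]
[-16.5, 27.3, -12.9, 0.0024, -0.0366, -0.0218, 60]
[-17.5, 27.0, -12.3, 0.0024, -0.0366, -0.0218, 60]
[-18.6, 26.5, -11.7, 0.0024, -0.0366, -0.0218, 60]
[-19.5, 26.1, -11.0, 0.0024, -0.0366, -0.0218, 60]
[-20.5, 25.6, -10.4, 0.0024, -0.0366, -0.0218, 60]
[-21.4, 25.2, -9.7, 0.0024, -0.0366, -0.0218, 60]
-- [ 0.47 -0.1   0.3 ]
```

Call:
carry_out(
  targets=[
    [0,0,-20,0,0,0,60],
    [0,0,-30,0,0,0,60],
    [0,0,-35,0,0,0,60],
    [0,0,-35,0,0,0,60],
  ],
)

```text
clock: 12.63
ee_pos: [0.6029, 0.0481, 0.2471]
tool_rot: [3.1, -0.204, 0.341]
force: [0.8, 0.2, -0.3]
gripper_width: 0.0512
gripper_force: 0.0
```

Run:
```python
from hang import *
s=manip.read_state();print(s["clock"],s["ee_pos"])
im=snap("wrist","k1.png");C=cal("wrist")
e=np.array([0.628,.0447,.129])
pk={}
for n,z in dict(rack_pocket_left=.053,rack_pocket_right=.053,rack_handle=.129,panel_groove=.155).items():
    r=manip.place_of(n,"wrist");print(n,[(x["location"],round(x["conf"],2),onz("wrist",x["location"],z,C).round(4),"relpanel",(R.from_euler("z",.131).apply(onz("wrist",x["location"],z,C)-G)*1000).round(1)) for x in r[:2]])
```

```text
12.6333 [0.60290456 0.0481257  0.24712419]
rack_pocket_left [([262.5, 196.3], 0.93, array([0.6342, 0.1099, 0.053 ]), 'relpanel', array([ -54. ,   65.4, -102. ]))]
rack_pocket_right [([315.5, 141.2], 0.36, array([0.6883, 0.041 , 0.053 ]), 'relpanel', array([   8.6,    4.1, -102. ]))]
rack_handle [([317.0, 205.8], 0.95, array([0.6247, 0.0474, 0.129 ]), 'relpanel', array([-55.3,   2.1, -26. ]))]
panel_groove [([311.0, 140.9], 0.67, array([0.68  , 0.0446, 0.155 ]), 'relpanel', array([-0.1,  6.7,  0. ]))]
```

View pics/k1.png

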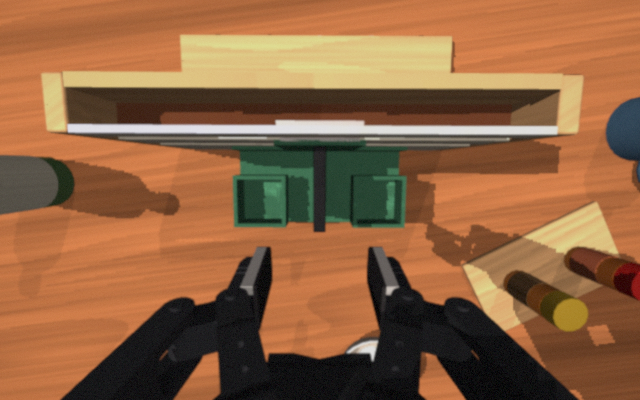

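Call:
carry_out(
  targets=[
    [-16.5,27.5,-13,0,-0.0365,-0.022,60],
    [-17.5,27,-12.5,0,-0.0365,-0.022,60],
    [-18.5,26.5,-11.5,0,-0.0365,-0.022,60],
    [-19.5,26,-11,0,-0.0365,-0.022,60],
    [-20.5,25.5,-10.5,0,-0.0365,-0.022,60],
  ],
)

```text
clock: 13.3
ee_pos: [0.4906, -0.0756, 0.2908]
tool_rot: [3.126, -0.033, 0.051]
force: [0.2, -0.3, -0.4]
gripper_width: 0.0509
gripper_force: 0.0
```

Call:
carry_out(
  targets=[
    [-21.5,25,-9.5,0,-0.0365,-0.022,60],
    [0,0,0,0,0,0,60],
  ],
)

```text
clock: 13.47
ee_pos: [0.4675, -0.1019, 0.3012]
tool_rot: [3.125, -0.003, -0.005]
force: [-0.2, 0.5, 0.9]
gripper_width: 0.051
gripper_force: 0.0
```

Run:
```python
from h import *
s=manip.read_state();print(s["clock"],s["ee_pos"],s["tool_rot"],s["q"].round(2))
im=snap("wrist","l1.png");C=cal("wrist");rgb=im
for n in("jar_red","jar_yellow"):
    for f in(manip.place_of,manip.silhouettes):
        for x in f(n,"wrist")[:3]:
            u=x["location"];o=[np.round(u).tolist(),round(x["conf"],2),onz("wrist",u,.008,C).round(4)]
            if "pixels" in x:
                m=x["pixels"];o.append(im[m].mean(0).round())
            print(n,*o)
# lid tops by colour
hsv=cv2.cvtColor(im,cv2.COLOR_RGB2HSV)
for nm,lo,hi in(("red",(0,190,110),(6,255,255)),("red2",(174,190,110),(180,255,255)),("yel",(24,170,120),(34,255,255))):
    m=cv2.inRange(hsv,lo,hi);k,l,st,ce=cv2.connectedComponentsWithStats(m)
    for i in range(1,k):
        if st[i,4]>60: print(nm,st[i].tolist(),ce[i].round(1),onz("wrist",ce[i],.086,C).round(4),onz("wrist",ce[i],.094,C).round(4))
```

```text
13.4667 [ 0.46753487 -0.10193188  0.30116488] [ 3.12486783e+00 -2.67030100e-03 -4.74324773e-03] [-0.34  0.23  1.83 -0.02  1.08  1.24]
jar_red [572.0, 101.0] 0.62 [ 0.5454 -0.4469  0.008 ]
jar_red [442.0, 142.0] 0.55 [ 0.4918 -0.2779  0.008 ]
jar_red [547.0, 206.0] 0.96 [ 0.3938 -0.4514  0.008 ] [26. 84. 78.]
jar_red [602.0, 100.0] 0.95 [ 0.5465 -0.4885  0.008 ] [26. 47. 98.]
jar_red [458.0, 144.0] 0.64 [ 0.4898 -0.3011  0.008 ] [138.  41.  29.]
jar_yellow [381.0, 159.0] 0.57 [ 0.4689 -0.194   0.008 ]
jar_yellow [180.0, 26.0] 0.58 [0.6352 0.0646 0.008 ] [27. 44. 32.]
jar_yellow [393.0, 163.0] 0.55 [ 0.4625 -0.2114  0.008 ] [152. 135.  45.]
red [456, 136, 33, 32, 821] [471.8 151.3] [ 0.4928 -0.2806  0.086 ] [ 0.4942 -0.2763  0.094 ]
yel [383, 155, 32, 30, 743] [399.  169.8] [ 0.4717 -0.1981  0.086 ] [ 0.4736 -0.1958  0.094 ]
```

The rack hangs flat and its toe shows behind the slat at (320,124). The pockets are at (262,200) and (378,200), square to the panel. Now the yellow jar, whose lid is at (399,170) in the newest picture.

Run:
```python
from h import *
plan([([.472,-.196,.18],tool(-.13,0))],75)
```

```text
[0.6, 23.9, 30.4, 0.0039, -0.0, 0.0325, 75]
[1.4, 24.0, 30.3, 0.0039, -0.0, 0.0325, 75]
[2.1, 24.0, 30.2, 0.0039, -0.0, 0.0325, 75]
[2.9, 24.1, 30.0, 0.0039, -0.0, 0.0325, 75]
-- [ 0.472 -0.196  0.18 ]
```

Call:
carry_out(
  targets=[
    [0.5,24,30.5,0.004,0,0.0325,75],
    [1.5,24,30.5,0.004,0,0.0325,75],
    [2,24,30,0.004,0,0.0325,75],
    [3,24,30,0.004,0,0.0325,75],
    [0,0,0,0,0,0,75],
  ],
)

```text
clock: 14.13
ee_pos: [0.4709, -0.1981, 0.1754]
tool_rot: [-3.132, 0.209, 0.008]
force: [-1.1, 0.8, -1.0]
gripper_width: 0.0636
gripper_force: 0.0
```

```bash
cat > jar.py <<'E'
import sys
from h import *
def lids(zl=None):
    s=manip.read_state();im=manip.capture("wrist");C=cal("wrist");print(s["clock"],s["ee_pos"],s["gripper_width"],s["force"])
    cv2.imwrite("pics/lid%d.png"%(s["clock"]*100),im[:,:,::-1])
    hsv=cv2.cvtColor(im,cv2.COLOR_RGB2HSV)
    for nm,lo,hi in(("red",(0,190,90),(6,255,255)),("yel",(22,150,90),(34,255,255))):
        k,l,st,ce=cv2.connectedComponentsWithStats(cv2.inRange(hsv,lo,hi))
        for i in range(1,k):
            if st[i,4]>150:
                # fit lid cylinder centre: match silhouette of lid (z 66..86 above base, r 18.5) 
                m=(l==i).astype(np.uint8);z0=zl if zl is not None else .008
                from scipy.optimize import minimize
                a=np.linspace(0,2*np.pi,40);ring=np.c_[np.cos(a),np.sin(a),0*a]*.0185
                def hull(c):
                    P=np.vstack([ring+[c[0],c[1],z0+h] for h in(.066,.086)]);h=cv2.convexHull(proj("wrist",P,C).astype(np.float32));g=np.zeros(m.shape,np.uint8)
                    cv2.fillConvexPoly(g,np.round(h*16).astype(np.int32),1,shift=4);return g
                x0=onz("wrist",ce[i],z0+.078,C)[:2]
                r=minimize(lambda c:1-((hull(c)&m).sum()/max(1,(hull(c)|m).sum())),x0,method="Nelder-Mead",options=dict(initial_simplex=[x0,x0+[.006,0],x0+[0,.006]],xatol=2e-4,fatol=1e-4))
                print(nm,st[i].tolist(),"centre",r.x.round(4),"IoU",round(1-r.fun,3),"tool-rel mm",(R.from_rotvec(s["tool_rot"]).inv().apply(np.r_[r.x,s["ee_pos"][2]]-s["ee_pos"])*1000).round(1))
if __name__=="__main__": lids(float(sys.argv[1]) if len(sys.argv)>1 else None)
E
python3 jar.py
```

```text
14.1333 [ 0.47088111 -0.19810517  0.17538153] 0.06358020153408592 [-1.06912258  0.78894139 -0.95925698]
red [397, 148, 56, 51, 2191] centre [ 0.4922 -0.2777] IoU 0.873 tool-rel mm [31.7 76.  -0.4]
yel [296, 187, 48, 51, 1751] centre [ 0.4695 -0.1965] IoU 0.824 tool-rel mm [-1.6 -1.4  0. ]
```

Call:
carry_out(
  targets=[
    [0,-0.5,33,0,0,0,75],
    [0,-0.5,33,0,0,0,75],
    [0,0,31,0,0,0,75],
    [0,0,0,0,0,0,75],
    [0,0,0,0,0,0,0],
  ],
)

```text
clock: 14.6
ee_pos: [0.4723, -0.1946, 0.084]
tool_rot: [-3.134, 0.202, 0.001]
force: [0.0, 0.3, 0.3]
gripper_width: 0.0533
gripper_force: 0.0
```

Call:
carry_out(
  targets=[
    [0,0,0,0,0,0,0],
    [0,0,0,0,0,0,0],
    [0,0,0,0,0,0,0],
    [0,0,0,0,0,0,0],
  ],
)

```text
clock: 14.93
ee_pos: [0.4729, -0.1958, 0.0859]
tool_rot: [3.133, -0.205, 0.007]
force: [0.9, 1.3, 9.6]
gripper_width: 0.0356
gripper_force: 60.0
```

Call:
carry_out(
  targets=[
    [0,0,-20,0,0,0,0],
    [0,0,-35,0,0,0,0],
    [0,0,-40,0,0,0,0],
    [0,0,0,0,0,0,0],
  ],
)

```text
clock: 15.27
ee_pos: [0.4739, -0.1966, 0.186]
tool_rot: [3.13, -0.204, 0.017]
force: [0.4, 0.0, -0.2]
gripper_width: 0.0352
gripper_force: 60.6
```

Run:
```python
from h import *
import jar
z=manip.read_state()["ee_pos"][2]; jar.lids(z-.0705)
```

```text
15.2667 [ 0.47391138 -0.19662218  0.18601697] 0.03520333727164854 [ 0.44653702  0.04124595 -0.20261167]
red [394, 151, 54, 49, 1979] centre [ 0.5172 -0.235 ] IoU 0.236 tool-rel mm [47.9 32.4  0.7]
yel [281, 242, 76, 82, 2878] centre [ 0.4758 -0.1946] IoU 0.424 tool-rel mm [ 1.6 -2.3  0. ]
```

Run:
```python
from h import *
im=cv2.imread("pics/lid1526.png");s=manip.read_state();C=cal("wrist");T=R.from_rotvec(s["tool_rot"]);p=s["ee_pos"]
a=np.linspace(0,2*np.pi,80);ring=np.c_[np.cos(a),np.sin(a),0*a]*18.5
for off in(74,78):
  for x in(-4,0,4):
    P=np.vstack([ring*[1,1,0]+[x,0,off-h] for h in(66,86)]);uv=proj("wrist",p+T.apply(P)/1000,C);b=proj("wrist",p+T.apply(np.vstack([ring*.97+[x,0,off-h] for h in(0,66)]))/1000,C)
    print(off,x,"lid rows",uv[:,1].min().round(1),uv[:,1].max().round(1),"cols",uv[:,0].min().round(1),uv[:,0].max().round(1),"top ring rows",uv[80:,1].min().round(1),uv[80:,1].max().round(1),"body min row",b[:,1].min().round(1))
hsv=cv2.cvtColor(im,cv2.COLOR_BGR2HSV)
for v in range(196,340,6): print(v,hsv[v,319].tolist(),end=" ")
print()
print(manip.place_of("jar_yellow","wrist"), proj("wrist",p+T.apply([[0,0,.078],[0,0,0]]),C))
```

```text
74 -4 lid rows 247.3 337.8 cols 278.2 360.4 top ring rows 269.7 337.8 body min row 202.9
74 0 lid rows 240.0 331.0 cols 277.8 360.8 top ring rows 261.6 331.0 body min row 197.5
74 4 lid rows 232.6 324.1 cols 277.4 361.2 top ring rows 253.3 324.1 body min row 192.1
78 -4 lid rows 243.5 331.4 cols 279.4 359.2 top ring rows 264.7 331.4 body min row 201.0
78 0 lid rows 236.4 324.8 cols 279.0 359.6 top ring rows 256.8 324.8 body min row 195.7
78 4 lid rows 229.1 318.0 cols 278.6 360.0 top ring rows 248.7 318.0 body min row 190.4
196 [19, 116, 192] 202 [14, 174, 82] 208 [14, 137, 82] 214 [15, 139, 79] 220 [14, 136, 79] 226 [14, 186, 85] 232 [14, 230, 61] 238 [11, 217, 61] 244 [21, 205, 91] 250 [21, 214, 88] 256 [21, 206, 89] 262 [28, 186, 189] 268 [28, 186, 192] 274 [25, 192, 166] 280 [22, 194, 141] 286 [21, 199, 140] 292 [22, 207, 138] 298 [22, 199, 141] 304 [22, 201, 138] 310 [22, 192, 141] 316 [21, 194, 138] 322 [22, 195, 140] 328 [11, 171, 157] 334 [11, 165, 181] 
[{'location': [321.1, 222.9], 'conf': 0.92}] [[319.12535638 218.87420749]
 [319.2731562  281.92699167]]
```

```bash
cat > place.py <<'E'
from hang import *
def pk(y,z,jx=-1.5): return G+R.from_euler("z",-.131).apply([(-56.5-jx)/1000,y/1000,0])+[0,0,z-G[2]],tool(-.131,0)
E
python3 - <<'E'
from place import *
from kin import ik
s=manip.read_state();print(pk(62,.132)[0],ik(*pk(62,.132),s["q"])[0].round(2))
plan([(s["ee_pos"]+[.01,.0,.06],tool(-.131,0)),pk(62,.25)],0,dmax=38)
E
```

```text
[0.63277004 0.10665318 0.132     ] [0.06 0.64 1.63 0.   0.87 1.77]
[5.1, -0.6, -30.0, 0.001, -0.0027, 0.0003, 0]
[5.1, -0.6, -30.0, 0.001, -0.0027, 0.0003, 0]
-- [ 0.482 -0.196  0.241]
[12.2, -35.5, -1.0, 0.0, -0.0, -0.0, 0]
[12.2, -35.5, -1.0, 0.0, -0.0, -0.0, 0]
[12.2, -35.5, -1.0, 0.0, -0.0, -0.0, 0]
[12.2, -35.5, -1.0, 0.0, -0.0, -0.0, 0]
[12.2, -35.5, -1.0, 0.0, -0.0, -0.0, 0]
[12.2, -35.5, -1.0, 0.0, -0.0, -0.0, 0]
[12.1, -35.5, -1.0, 0.0, -0.0, -0.0, 0]
[12.2, -35.5, -1.0, 0.0, -0.0, -0.0, 0]
[12.1, -35.5, -0.9, 0.0, -0.0, -0.0, 0]
-- [0.633 0.107 0.25 ]
```

Call:
carry_out(
  targets=[
    [5,-0.5,-30,0.001,-0.002,0,0],
    [5,-0.5,-30,0.001,-0.002,0,0],
    [12,-35.5,-1,0,0,0,0],
    [12,-35.5,-1,0,0,0,0],
    [12,-35.5,-1,0,0,0,0],
  ],
)

```text
clock: 15.78
ee_pos: [0.5315, -0.094, 0.2415]
tool_rot: [-3.133, 0.208, 0.005]
force: [0.1, -0.1, -1.2]
gripper_width: 0.0355
gripper_force: 60.6
```

Call:
carry_out(
  targets=[
    [12,-35.5,-1,0,0,0,0],
    [12,-35.5,-1,0,0,0,0],
    [12,-35.5,-1,0,0,0,0],
    [12,-35.5,-1,0,0,0,0],
    [12,-35.5,-1,0,0,0,0],
  ],
)

```text
clock: 16.2
ee_pos: [0.6142, 0.0751, 0.2458]
tool_rot: [-3.133, 0.205, 0.007]
force: [0.0, 0.0, -1.2]
gripper_width: 0.0357
gripper_force: 60.6
```

Call:
carry_out(
  targets=[
    [12,-35.5,-1,0,0,0,0],
    [0,0,0,0,0,0,0],
    [0,0,0,0,0,0,0],
  ],
)

```text
clock: 16.45
ee_pos: [0.6304, 0.1084, 0.2463]
tool_rot: [-3.134, 0.2, 0.008]
force: [-0.6, -1.0, -0.8]
gripper_width: 0.0354
gripper_force: 60.7
```

```bash
cat >> place.py <<'E'
def look(f):
    s=manip.read_state();p=s["ee_pos"];print(s["clock"],p,s["force"],"yaw/lean",(tool(-.131,0).inv()*R.from_rotvec(s["tool_rot"])).as_rotvec().round(3))
    im=snap("wrist",f);C=cal("wrist")
    for n,z in dict(rack_pocket_left=.053,rack_pocket_right=.053,rack_handle=.129,rack_hook=.155).items():
        r=manip.place_of(n,"wrist");print(n,[(np.round(x["location"]).tolist(),round(x["conf"],2),"relpanel",(R.from_euler("z",.131).apply(onz("wrist",x["location"],z,C)-G)*1000).round(1)) for x in r[:2]])
    print("TCP relpanel",(R.from_euler("z",.131).apply(p-G)*1000).round(1))
    # front face top edge of panel: bright slat rows in a few columns
    g=cv2.cvtColor(im,cv2.COLOR_RGB2HSV)
    k=((g[:,:,0]>65)&(g[:,:,0]<90)&(g[:,:,1]>80)).astype(np.uint8)
    n_,l,st,ce=cv2.connectedComponentsWithStats(k)
    for i in range(1,n_):
        if st[i,4]>300: print("green",st[i].tolist(),ce[i].round())
E
python3 -c "
from place import *
look('m1.png');s=manip.read_state();plan([pk(62,.132)],0,dmax=24)"
```

```text
16.45 [0.63037438 0.10842574 0.24631713] [-0.56946802 -1.01300335 -0.82555145] yaw/lean [ 0.001 -0.005 -0.003]
rack_pocket_left [([320.0, 176.0], 0.92, 'relpanel', array([ -56.9,   61.1, -102. ]))]
rack_pocket_right [([434.0, 174.0], 0.72, 'relpanel', array([ -54.2,  -63.9, -102. ]))]
rack_handle [([393.0, 198.0], 0.92, 'relpanel', array([-56.1,  -1.1, -26. ]))]
rack_hook [([409.0, 142.0], 0.86, 'relpanel', array([-3.8, -2. ,  0. ]))]
TCP relpanel [-57.6  63.4  91.3]
green [296, 151, 82, 58, 3928] [334. 176.]
green [407, 152, 67, 58, 3180] [440. 180.]
[0.5, -0.2, 23.2, -0.0003, 0.0006, -0.0002, 0]
[0.5, -0.3, 23.2, -0.0003, 0.0006, -0.0002, 0]
[0.5, -0.2, 23.2, -0.0003, 0.0006, -0.0002, 0]
[0.5, -0.3, 23.2, -0.0003, 0.0006, -0.0002, 0]
[0.6, -0.3, 23.2, -0.0003, 0.0006, -0.0002, 0]
-- [0.633 0.107 0.132]
```

Call:
carry_out(
  targets=[
    [1,0,27,0,0,0,0],
    [1,0,27,0,0,0,0],
    [0,0,27,0,0,0,0],
    [0,0,0,0,0,0,0],
    [0,0,0,0,0,0,0],
  ],
)

```text
clock: 17.12
ee_pos: [0.632, 0.1059, 0.1668]
tool_rot: [-3.133, 0.206, 0.007]
force: [0.4, -1.0, -0.8]
gripper_width: 0.0356
gripper_force: 60.6
```

```bash
python3 -c "
from place import *
P=[]
for i in range(4):
    s=manip.read_state();P.append(s['ee_pos']);manip.capture('top')
P=np.array(P);print(P.round(4),(R.from_euler('z',.131).apply(P.mean(0)-G)*1000).round(1),s['force'])
look('m2.png')"
```

```text
[[0.632  0.1059 0.1668]
 [0.6328 0.1061 0.1683]
 [0.6331 0.1063 0.169 ]
 [0.6331 0.1065 0.1692]] [-55.   61.5  13.3] [ 0.55502417  0.4136303  -0.74041695]
17.3167 [0.63304431 0.10652759 0.16913272] [ 0.76608241  0.25371724 -1.1658927 ] yaw/lean [ 0.002  0.    -0.   ]
rack_pocket_left [([319.0, 204.0], 0.65, 'relpanel', array([ -56.8,   61.9, -102. ]))]
rack_pocket_right [([464.0, 204.0], 0.82, 'relpanel', array([ -56.9,  -62.3, -102. ]))]
rack_handle [([421.0, 243.0], 0.75, 'relpanel', array([-54.8,  -0.1, -26. ]))]
rack_hook [([448.0, 172.0], 0.61, 'relpanel', array([-3.6,  1.3,  0. ])), ([422.0, 354.0], 0.57, 'relpanel', array([-114.6,    0.8,    0. ]))]
TCP relpanel [-54.7  61.9  14.1]
green [285, 200, 26, 48, 469] [292. 216.]
green [333, 201, 58, 35, 1278] [366. 215.]
green [442, 201, 78, 48, 2915] [478. 224.]
```

Call:
carry_out(
  targets=[
    [-0.3,0,12,0,0,0,0],
    [0,0,12,0,0,0,0],
    [0,0,8,0,0,0,0],
    [0,0,0,0,0,0,0],
    [0,0,0,0,0,0,0],
  ],
)

```text
clock: 17.98
ee_pos: [0.6317, 0.1068, 0.1341]
tool_rot: [-3.133, 0.205, 0.007]
force: [0.6, -0.3, -0.7]
gripper_width: 0.0353
gripper_force: 60.6
```

Call:
carry_out(
  targets=[
    [0,0,4,0,0,0,0],
    [0,0,0,0,0,0,0],
    [0,0,0,0,0,0,0],
  ],
)

```text
clock: 18.23
ee_pos: [0.6321, 0.1068, 0.1313]
tool_rot: [-3.133, 0.205, 0.004]
force: [0.1, -0.9, -0.4]
gripper_width: 0.0356
gripper_force: 60.6
```

```bash
python3 -c "
from place import *
s=manip.read_state();print(s['clock'],s['ee_pos'],s['force'],s['ft_torque'])"
```

```text
18.2333 [0.63206221 0.10682702 0.1312737 ] [ 0.06296535 -0.86611371 -0.41176456] [-0.01847596  0.01574814 -0.01335532]
```

Call:
carry_out(
  targets=[
    [0,0,1,0,0,0,0],
    [0,0,0,0,0,0,0],
    [0,0,1,0,0,0,0],
    [0,0,0,0,0,0,0],
    [0,0,0,0,0,0,0],
  ],
)

```text
clock: 18.65
ee_pos: [0.6323, 0.1067, 0.13]
tool_rot: [-3.133, 0.205, 0.002]
force: [0.2, -1.6, 4.5]
gripper_width: 0.0352
gripper_force: 61.5
```

Contact, z force +4.5 N: the jar stands on the pocket floor. Release with a limited opening and retreat straight up.

Call:
carry_out(
  targets=[
    [0,0,0,0,0,0,62],
    [0,0,0,0,0,0,62],
    [0,0,0,0,0,0,62],
    [0,0,0,0,0,0,62],
  ],
)

```text
clock: 18.98
ee_pos: [0.632, 0.1068, 0.1292]
tool_rot: [-3.133, 0.205, 0.004]
force: [-0.4, -0.4, -0.5]
gripper_width: 0.0528
gripper_force: 0.0
```

Call:
carry_out(
  targets=[
    [0,0,-15,0,0,0,62],
    [0,0,-30,0,0,0,62],
    [0,0,-40,0,0,0,62],
    [0,0,-30,0,0,0,62],
    [0,0,0,0,0,0,62],
  ],
)

```text
clock: 19.4
ee_pos: [0.6341, 0.1068, 0.2507]
tool_rot: [-3.132, 0.204, -0.011]
force: [0.4, -0.3, 0.2]
gripper_width: 0.0528
gripper_force: 0.0
```

```bash
python3 -c "
from place import *
import jar
look('n1.png');jar.lids(.053)
s=manip.read_state()
plan([([.494,-.278,.21],tool(-.131,0))],75,dmax=38)"
```

```text
19.4 [0.6341072  0.10676697 0.25066631] [ 0.43021621 -0.29192226  0.23006277] yaw/lean [ 0.004  0.007 -0.001]
rack_pocket_left [([320.0, 181.0], 0.81, 'relpanel', array([ -58.1,   61.2, -102. ])), ([434.0, 180.0], 0.27, 'relpanel', array([ -56.9,  -65.1, -102. ]))]
rack_pocket_right [([431.0, 183.0], 0.64, 'relpanel', array([ -60. ,  -62.1, -102. ]))]
rack_handle [([388.0, 200.0], 0.95, 'relpanel', array([-53.4,   2.5, -26. ]))]
rack_hook [([403.0, 147.0], 0.93, 'relpanel', array([-3.7,  1.2,  0. ])), ([613.0, 232.0], 0.56, 'relpanel', array([ -72. , -171.9,    0. ]))]
TCP relpanel [-53.7  62.3  95.7]
green [295, 157, 84, 55, 2280] [340. 176.]
green [403, 158, 67, 55, 3048] [436. 184.]
19.65 [0.63175402 0.10652659 0.24265982] 0.05297057783331024 [-0.75505366  0.12656409 -0.07382383]
yel [300, 183, 45, 46, 1500] centre [0.6277 0.1048] IoU 0.829 tool-rel mm [-3.8  2.2  0. ]
[-7.9, 36.3, 3.0, -0.0001, 0.0005, 0.0, 75]
[-7.9, 36.3, 3.0, -0.0001, 0.0005, 0.0, 75]
[-7.9, 36.3, 3.0, -0.0001, 0.0005, 0.0, 75]
[-7.8, 36.3, 3.0, -0.0001, 0.0005, 0.0, 75]
[-7.9, 36.3, 2.9, -0.0001, 0.0005, 0.0, 75]
[-7.9, 36.3, 2.9, -0.0001, 0.0005, 0.0, 75]
[-7.8, 36.3, 3.0, -0.0001, 0.0005, 0.0, 75]
[-7.9, 36.3, 2.9, -0.0001, 0.0005, 0.0, 75]
[-7.8, 36.3, 3.0, -0.0001, 0.0005, 0.0, 75]
[-7.9, 36.3, 2.9, -0.0001, 0.0005, 0.0, 75]
[-7.8, 36.2, 3.0, -0.0001, 0.0005, 0.0, 75]
-- [ 0.494 -0.278  0.21 ]
```

Call:
carry_out(
  targets=[
    [-8,36.5,2,0,0,0,75],
    [-8,36.5,2,0,0,0,75],
    [-8,36.5,3,0,0,0,75],
    [-8,36.5,4,0,0,0,75],
    [-8,36.5,5,0,0,0,75],
  ],
)

```text
clock: 20.12
ee_pos: [0.5678, -0.0704, 0.227]
tool_rot: [-3.133, 0.204, 0.006]
force: [1.4, -0.2, -0.3]
gripper_width: 0.064
gripper_force: 0.0
```

Call:
carry_out(
  targets=[
    [-8,36,5,0,0,0,75],
    [-8,36,6,0,0,0,75],
    [-8,36,6,0,0,0,75],
    [-8,36,8,0,0,0,75],
    [-8,36,9,0,0,0,75],
  ],
)

```text
clock: 20.53
ee_pos: [0.5046, -0.2438, 0.1927]
tool_rot: [-3.132, 0.205, 0.006]
force: [1.9, -0.6, -0.4]
gripper_width: 0.0639
gripper_force: 0.0
```

Call:
carry_out(
  targets=[
    [-7,36,9,0,0,0,75],
    [0,0,0,0,0,0,75],
    [0,0,0,0,0,0,75],
    [0,0,0,0,0,0,75],
  ],
)

```text
clock: 20.87
ee_pos: [0.4939, -0.2768, 0.1841]
tool_rot: [-3.132, 0.206, 0.006]
force: [-0.6, 0.1, 0.8]
gripper_width: 0.0643
gripper_force: 0.0
```

```bash
python3 jar.py; python3 -c "
from h import *
print(manip.read_state()['ee_pos'])"
```

```text
20.8667 [ 0.4938551  -0.27683619  0.18406699] 0.06429764353889912 [-0.6081239   0.05767697  0.83200802]
red [301, 186, 44, 48, 1621] centre [ 0.4926 -0.2779] IoU 0.802 tool-rel mm [-1.1  1.3  0. ]
[ 0.49418537 -0.27633357  0.18441829]
```

Call:
carry_out(
  targets=[
    [-0.5,1,34,0,0,0,75],
    [-0.5,0.5,34,0,0,0,75],
    [0,0,34,0,0,0,75],
    [0,0,0,0,0,0,75],
    [0,0,0,0,0,0,75],
  ],
)

```text
clock: 21.33
ee_pos: [0.4927, -0.277, 0.0823]
tool_rot: [-3.132, 0.202, 0.008]
force: [0.2, -0.8, -0.1]
gripper_width: 0.0643
gripper_force: 0.0
```

Call:
carry_out(
  targets=[
    [0,0,0,0,0,0,0],
    [0,0,0,0,0,0,0],
    [0,0,0,0,0,0,0],
    [0,0,0,0,0,0,0],
    [0,0,0,0,0,0,0],
  ],
)

```text
clock: 21.75
ee_pos: [0.4935, -0.2785, 0.0851]
tool_rot: [-3.135, 0.205, -0.001]
force: [-0.4, 1.4, 6.7]
gripper_width: 0.0355
gripper_force: 59.1
```

Call:
carry_out(
  targets=[
    [0,0,-20,0,0,0,0],
    [0,0,-40,0,0,0,0],
    [0,0,-40,0,0,0,0],
    [0,0,-40,0,0,0,0],
    [0,0,-20,0,0,0,0],
  ],
)

```text
clock: 22.17
ee_pos: [0.4937, -0.2789, 0.2492]
tool_rot: [3.133, -0.204, 0.006]
force: [0.1, 0.0, -2.1]
gripper_width: 0.0357
gripper_force: 60.5
```

Call:
carry_out(
  targets=[
    [0,0,0,0,0,0,0],
    [0,0,0,0,0,0,0],
  ],
)

```text
clock: 22.33
ee_pos: [0.4931, -0.2785, 0.2448]
tool_rot: [3.135, -0.205, 0.001]
force: [0.6, -0.1, -2.1]
gripper_width: 0.0349
gripper_force: 60.6
```

Run:
```python
from place import *
im=snap("wrist","r1.png");s=manip.read_state();C=cal("wrist");T=R.from_rotvec(s["tool_rot"]);p=s["ee_pos"];print(s["clock"],p,s["force"],s["gripper_width"])
a=np.linspace(0,2*np.pi,80);ring=np.c_[np.cos(a),np.sin(a),0*a]*18.5
for off in(75,78):
  for x in(-3,0):
    P=np.vstack([ring+[x,0,off-h] for h in(66,86)]);uv=proj("wrist",p+T.apply(P)/1000,C)
    print(off,x,"lid rows",uv[:,1].min().round(1),uv[:,1].max().round(1),"top ring",uv[80:,1].min().round(1))
hsv=cv2.cvtColor(im,cv2.COLOR_RGB2HSV)
for v in range(226,340,4): print(v,hsv[v,319].tolist(),end=" ")
print([x["location"] for x in manip.place_of("jar_red","wrist")], proj("wrist",p+T.apply([[0,0,.078]]),C))
plan([pk(-62,.25)],0,dmax=38)
```

```text
22.3833 [ 0.49266367 -0.27828119  0.2432377 ] [-0.92716459 -0.75017422 -2.63655251] 0.035361885393027315
75 -3 lid rows 244.5 334.5 top ring 266.4
75 0 lid rows 239.1 329.4 top ring 260.3
78 -3 lid rows 241.7 329.8 top ring 262.7
78 0 lid rows 236.4 324.7 top ring 256.8
226 [11, 188, 76] 230 [12, 196, 69] 234 [12, 224, 65] 238 [11, 214, 68] 242 [2, 211, 81] 246 [0, 239, 78] 250 [0, 232, 79] 254 [2, 242, 76] 258 [179, 223, 97] 262 [1, 219, 198] 266 [1, 214, 201] 270 [1, 213, 201] 274 [1, 217, 135] 278 [1, 216, 124] 282 [1, 240, 121] 286 [1, 214, 124] 290 [0, 204, 125] 294 [0, 220, 123] 298 [179, 212, 124] 302 [1, 214, 123] 306 [2, 232, 121] 310 [0, 206, 124] 314 [1, 212, 125] 318 [1, 208, 125] 322 [0, 215, 122] 326 [10, 165, 178] 330 [11, 165, 187] 334 [11, 165, 182] 338 [12, 169, 169] [[457.4, 106.7], [429.5, 215.9], [319.4, 220.8], [380.0, 13.1]] [[319.10768902 218.8725252 ]]
[11.1, -34.5, -0.9, -0.0003, 0.0004, 0.0001, 0]
[11.1, -34.5, -0.9, -0.0003, 0.0004, 0.0001, 0]
[11.1, -34.5, -0.9, -0.0003, 0.0004, 0.0001, 0]
[11.1, -34.5, -1.0, -0.0003, 0.0004, 0.0001, 0]
[11.1, -34.5, -1.0, -0.0003, 0.0004, 0.0001, 0]
[11.1, -34.4, -1.0, -0.0003, 0.0004, 0.0001, 0]
[11.1, -34.5, -0.9, -0.0003, 0.0004, 0.0001, 0]
[11.1, -34.4, -1.0, -0.0003, 0.0004, 0.0001, 0]
-- [ 0.617 -0.016  0.25 ]
```

Same hold as the yellow jar (offset about −1.5 mm in x, 77 mm above its base).

Call:
carry_out(
  targets=[
    [11,-34.5,-1,0,0,0,0],
    [11,-34.5,-1,0,0,0,0],
    [11,-34.5,-1,0,0,0,0],
    [11,-34.5,-1,0,0,0,0],
    [11,-34.5,-1,0,0,0,0],
  ],
)

```text
clock: 22.85
ee_pos: [0.57, -0.113, 0.2464]
tool_rot: [-3.132, 0.205, 0.008]
force: [0.4, -0.4, -1.6]
gripper_width: 0.0352
gripper_force: 60.5
```

Call:
carry_out(
  targets=[
    [11,-34.5,-1,0,0,0,0],
    [11,-34.5,-1,0,0,0,0],
    [11,-34.5,0,0,0,0,0],
    [0,0,0,0,0,0,0],
    [0,0,0,0,0,0,0],
  ],
)

```text
clock: 23.27
ee_pos: [0.6161, -0.0146, 0.2481]
tool_rot: [-3.133, 0.2, 0.009]
force: [-0.0, -0.0, -1.9]
gripper_width: 0.035
gripper_force: 60.7
```

Call:
carry_out(
  targets=[
    [0,0,25,0,0,0,0],
    [0,0,25,0,0,0,0],
    [0,0,25,0,0,0,0],
    [0,0,0,0,0,0,0],
    [0,0,0,0,0,0,0],
  ],
)

```text
clock: 23.68
ee_pos: [0.6152, -0.0171, 0.1739]
tool_rot: [-3.133, 0.206, 0.01]
force: [0.8, -0.3, -0.8]
gripper_width: 0.0357
gripper_force: 60.7
```

Call:
carry_out(
  targets=[
    [0,0,0,0,0,0,0],
    [0,0,0,0,0,0,0],
  ],
)

```text
clock: 23.85
ee_pos: [0.6165, -0.0167, 0.1765]
tool_rot: [-3.133, 0.205, 0.001]
force: [0.7, 0.9, -1.7]
gripper_width: 0.0351
gripper_force: 60.7
```

```bash
python3 -c "
from place import *
look('q1.png');plan([pk(-62,.131)],0,dmax=10)"
```

```text
23.85 [ 0.61647295 -0.01674819  0.17648913] [ 0.67977835  0.94973526 -1.73519222] yaw/lean [ 0.002 -0.001 -0.   ]
rack_pocket_left [([181.0, 203.0], 0.71, 'relpanel', array([ -59.2,   60.2, -102. ])), ([324.0, 351.0], 0.16, 'relpanel', array([-227.7,  -67.7, -102. ]))]
rack_pocket_right [([321.0, 199.0], 0.73, 'relpanel', array([ -55.8,  -63.8, -102. ])), ([181.0, 200.0], 0.71, 'relpanel', array([ -56.7,   59.7, -102. ]))]
rack_handle [([224.0, 238.0], 0.61, 'relpanel', array([-55.1,  -1.7, -26. ]))]
rack_hook [([194.0, 167.0], 0.73, 'relpanel', array([-3.2, -0.1,  0. ]))]
TCP relpanel [-55.  -62.5  21.5]
green [173, 194, 30, 50, 483] [192. 227.]
green [252, 194, 101, 47, 1966] [291. 208.]
[0.1, 0.0, 8.9, -0.0003, 0.0003, 0.0001, 0]
[0.1, 0.0, 9.0, -0.0003, 0.0003, 0.0001, 0]
[0.1, 0.0, 8.9, -0.0003, 0.0003, 0.0001, 0]
[0.1, 0.0, 9.0, -0.0003, 0.0003, 0.0001, 0]
[0.1, 0.0, 8.9, -0.0003, 0.0003, 0.0001, 0]
-- [ 0.617 -0.016  0.131]
```

Call:
carry_out(
  targets=[
    [0,0,12,0,0,0,0],
    [0,0,12,0,0,0,0],
    [0,0,12,0,0,0,0],
    [0,0,6,0,0,0,0],
    [0,0,0,0,0,0,0],
  ],
)

```text
clock: 24.52
ee_pos: [0.6152, -0.016, 0.1311]
tool_rot: [-3.133, 0.205, 0.009]
force: [0.5, -0.0, -1.6]
gripper_width: 0.0356
gripper_force: 60.7
```

Call:
carry_out(
  targets=[
    [0,0,1.5,0,0,0,0],
    [0,0,0,0,0,0,0],
    [0,0,0,0,0,0,0],
    [0,0,0,0,0,0,0],
  ],
)

```text
clock: 24.85
ee_pos: [0.6161, -0.0162, 0.132]
tool_rot: [-3.133, 0.205, 0.003]
force: [1.1, -0.4, -0.9]
gripper_width: 0.0353
gripper_force: 60.7
```

Call:
carry_out(
  targets=[
    [0,0,1.5,0,0,0,0],
    [0,0,0,0,0,0,0],
    [0,0,0,0,0,0,0],
  ],
)

```text
clock: 25.1
ee_pos: [0.6159, -0.0162, 0.1301]
tool_rot: [-3.133, 0.205, 0.004]
force: [-0.5, -0.4, -0.6]
gripper_width: 0.0348
gripper_force: 60.7
```

Call:
carry_out(
  targets=[
    [0,0,0.7,0,0,0,0],
    [0,0,0,0,0,0,0],
    [0,0,0,0,0,0,0],
  ],
)

```text
clock: 25.35
ee_pos: [0.616, -0.0161, 0.1295]
tool_rot: [-3.133, 0.205, 0.004]
force: [-1.1, 0.7, 1.3]
gripper_width: 0.0351
gripper_force: 61.2
```

Contact at the same height as the first jar. Release and retreat.

Call:
carry_out(
  targets=[
    [0,0,0.3,0,0,0,0],
    [0,0,0,0,0,0,62],
    [0,0,0,0,0,0,62],
    [0,0,0,0,0,0,62],
    [0,0,0,0,0,0,62],
  ],
)

```text
clock: 25.77
ee_pos: [0.6159, -0.0161, 0.1289]
tool_rot: [-3.133, 0.205, 0.004]
force: [-0.1, -0.7, 0.2]
gripper_width: 0.0531
gripper_force: 0.0
```

Call:
carry_out(
  targets=[
    [0,0,-15,0,0,0,62],
    [0,0,-30,0,0,0,62],
    [0,0,-40,0,0,0,62],
    [-20,0,-35,0,0,0,62],
    [-30,0,-20,0,0,0,62],
  ],
)

```text
clock: 26.18
ee_pos: [0.5681, -0.0103, 0.2723]
tool_rot: [-3.133, 0.205, -0.003]
force: [0.4, 0.0, 1.8]
gripper_width: 0.0532
gripper_force: 0.0
```

Call:
carry_out(
  targets=[
    [-30,0,-10,0,0,0,62],
    [0,0,0,0,0,0,62],
    [0,0,0,0,0,0,62],
    [0,0,0,0,0,0,62],
  ],
)

```text
clock: 26.52
ee_pos: [0.5373, -0.0061, 0.2793]
tool_rot: [-3.133, 0.205, 0.003]
force: [1.3, -0.6, -0.1]
gripper_width: 0.0527
gripper_force: 0.0
```

```bash
python3 -c "
from place import *
import jar
look('z1.png');jar.lids(.053)
print('expected', pk(62,.13,0)[0],pk(-62,.13,0)[0])
snap('top','zt.png')
for n in('bowl','mug','oil_bottle','panel','rack_handle'):
    r=manip.place_of(n,'top');print(n,[(np.round(x['location']).tolist(),round(x['conf'],2)) for x in r[:1]])"
```

```text
26.5167 [ 0.5372519  -0.00610691  0.27930078] [ 1.31879931 -0.6463721  -0.06239725] yaw/lean [ 0.002 -0.002 -0.   ]
rack_pocket_left [([209.0, 102.0], 0.97, 'relpanel', array([ -56.6,   61.2, -102. ]))]
rack_pocket_right []
rack_handle [([251.0, 102.0], 0.71, 'relpanel', array([-54.9,  -2.6, -26. ]))]
rack_hook [([236.0, 31.0], 0.58, 'relpanel', array([-4.4, -1.4,  0. ]))]
TCP relpanel [-135.   -62.3  124.3]
green [165, 29, 182, 103, 8782] [263.  74.]
green [600, 201, 40, 36, 856] [622. 216.]
26.7667 [ 0.53733804 -0.00615575  0.27845386] 0.05308983503885554 [-0.46862422  0.41774781 -0.2003214 ]
red [299, 84, 43, 44, 1475] centre [ 0.614  -0.0165] IoU 0.903 tool-rel mm [77.3  0.2 -0.3]
yel [156, 85, 44, 45, 1528] centre [0.6276 0.1045] IoU 0.771 tool-rel mm [ 7.510e+01 -1.215e+02 -1.000e-01]
expected [0.63128289 0.10684912 0.13      ] [ 0.61508532 -0.01608842  0.13      ]
bowl []
mug [([446.0, 155.0], 0.66)]
oil_bottle [([174.0, 151.0], 0.77)]
panel []
rack_handle []
```

```bash
python3 -c "
from cell import manip
print(manip.finish_job())"
```

```text
the job is handed in; nothing more can be done
None
```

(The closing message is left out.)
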